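# Pack sample jars into a pinned transport carrier

### The job

Pull the red-tabbed retaining pin out of the carrier's hasp staple and put it in the open glass dish, then lift the blue cover off and set it down on the black rubber mat. Load every white-capped sample jar standing on the bench into the carrier, upright and fully down, one to an empty pocket, leaving the yellow-capped reference jar in its own pocket, and once all are in put the cover back on, fully home with its slot over the staple. The pin stays in the dish, and the other things on the bench are to be left alone.

Things in the scene. Friction and masses are not known exactly. Their poses are not given: they have to be found in the camera images.
- carrier: Fixed grey carrier: block 70 x 240 x 30 mm high (x, y, z) with one row of five square pockets along y; a 50 mm wide shelf, as high as the block, extends its -y end from y -120 to -196 mm and carries the staple at y -145 mm. Origin: centre of the block's underside; z up.
- pocket0 (a point): Centre of the floor of pocket 1 of 5 (y = -90 mm in the carrier); 40 x 40 mm, 20 mm deep, its floor 10 mm above the bench.
- pocket1 (a point): Centre of the floor of pocket 2 of 5 (y = -45 mm in the carrier); 40 x 40 mm, 20 mm deep, its floor 10 mm above the bench.
- pocket2 (a point): Centre of the floor of pocket 3 of 5 (y = 0 mm in the carrier); 40 x 40 mm, 20 mm deep, its floor 10 mm above the bench.
- pocket3 (a point): Centre of the floor of pocket 4 of 5 (y = 45 mm in the carrier); 40 x 40 mm, 20 mm deep, its floor 10 mm above the bench.
- pocket4 (a point): Centre of the floor of pocket 5 of 5 (y = 90 mm in the carrier); 40 x 40 mm, 20 mm deep, its floor 10 mm above the bench.
- staple (a point): Middle of the opening of the steel staple (inverted U, 22 mm wide in carrier x, 5 mm thick in y, top 49 mm above the bench), at the level of the hasp plate's upper face (34 mm up). The opening above the plate is 14 mm wide, 11 mm high; the pin lies in it along the carrier's y, over the cover's hasp plate, and so holds the cover down.
- cover: Loose blue hood, 220 g, 70 x 240 x 30 mm high. Origin: centre of its lower rim. A 4 mm steel hasp plate 46 mm wide reaches out level with the rim to y -194, with a 30 x 13 mm (x, y) slot at y -145 for the staple. Home: same xy and yaw as the carrier, 30 mm above it. Black handle bar 12 mm thick (x), 74 long (y), 10 high on posts, centred at y -12, z 51, 16 mm clear of the top, near balance.
- pin: Loose pin, 30 g. Red upright tab 10 mm thick (x), 24 long (y), 40 high; origin: centre of its underside. A 7 mm steel shaft leaves its foot along the pin's +y and ends 45 mm from the origin. At the start the tab stands on the hasp plate 30 mm outside the staple, shaft through it: draw it out along the pin's -y (free after about 20 mm), then lift.
- dish: Open round glass dish, fixed, 104 mm across, rim 16 mm high, floor 3 mm thick; origin: centre of its underside. The pin goes in it.
- mat: Black rubber mat, fixed, 350 x 130 x 3 mm (x, y, z), origin: centre of its underside. The cover is set here, anywhere near the middle; it fits on the mat with its long axis along the mat's x.
- jar0: Loose sample jar with white cap, 34 mm across and 36 mm high, about 60 g; origin: centre of its underside, z along its axis. Three or all four of jar0 to jar3 are present.
- jar1: Loose sample jar with white cap, 34 mm across and 36 mm high, about 60 g; origin: centre of its underside, z along its axis. Three or all four of jar0 to jar3 are present.
- jar2: Loose sample jar with white cap, 34 mm across and 36 mm high, about 60 g; origin: centre of its underside, z along its axis. Three or all four of jar0 to jar3 are present.
- jar3: Loose sample jar with white cap, 34 mm across and 36 mm high, about 60 g; origin: centre of its underside, z along its axis. Three or all four of jar0 to jar3 are present.
- ref1: Reference jar with yellow cap, 34 mm across and 36 mm high, standing in pocket1; origin: centre of its underside. Exactly one of ref1, ref2, ref3 is present; its pocket is taken and it must stay there.
- ref2: Reference jar with yellow cap, 34 mm across and 36 mm high, standing in pocket2; origin: centre of its underside. Exactly one of ref1, ref2, ref3 is present; its pocket is taken and it must stay there.
- ref3: Reference jar with yellow cap, 34 mm across and 36 mm high, standing in pocket3; origin: centre of its underside. Exactly one of ref1, ref2, ref3 is present; its pocket is taken and it must stay there.
- weight: Brass calibration weight, bystander, 30 mm across, 42 mm high; origin: centre of its underside.
- petri: Closed flat petri dish with white lid, bystander, 94 mm across, 16 mm high; origin: centre of its underside.
- screwdriver: Screwdriver lying on the bench, bystander, about 160 mm long.
- beaker: Glass beaker, bystander, 70 mm across, 80 mm high; origin: centre of its underside.
- bottle: White bottle with red cap, bystander, 56 mm across, 80 mm high; origin: centre of its underside.
- brush: Brush lying on the bench, bystander, about 160 mm long.
Mind the look-alikes: they are no part of the job. What is shaped like the jar3 but green is not meant.

How it is judged (in metres and radians):
On the way, in this order (a step that is already met when the one before it is completed fails the run):
1. the pin is drawn clear of the staple while the cover is still home (distance between pin and staple above 0.06 m and z of cover in the frame of carrier between 0.027 and 0.033 m and horizontal distance between cover and carrier below 0.008 m and angle between the y axis of cover and the y axis of carrier, either way round below 0.06 rad and angle between cover's own z axis and vertical below 0.04 rad and y of staple in the frame of cover below -0.13 m), for 0.1 s.
2. the pin lies in the dish, the cover still home (horizontal distance between pin and dish below 0.046 m and height (world z) of pin below 0.04 m and linear speed of pin below 0.02 m/s and contact force between pin and the fingers below 0.1 N and z of cover in the frame of carrier between 0.027 and 0.033 m and horizontal distance between cover and carrier below 0.008 m and angle between the y axis of cover and the y axis of carrier, either way round below 0.06 rad and angle between cover's own z axis and vertical below 0.04 rad and y of staple in the frame of cover below -0.13 m), for 0.1 s.
3. the cover rests on the mat (horizontal distance between cover and mat below 0.07 m and z of cover in the frame of mat below 0.008 m and angle between cover's own z axis and vertical below 0.06 rad and contact force between cover and the fingers below 0.1 N and linear speed of cover below 0.02 m/s), for 0.2 s.
4. every sample jar stands fully down in a pocket, with the cover still off (((horizontal distance between jar0 and pocket0 below 0.007 m and z of jar0 in the frame of pocket0 below 0.004 m and angle between jar0's own z axis and vertical below 0.12 rad) or (horizontal distance between jar0 and pocket1 below 0.007 m and z of jar0 in the frame of pocket1 below 0.004 m and angle between jar0's own z axis and vertical below 0.12 rad) or (horizontal distance between jar0 and pocket2 below 0.007 m and z of jar0 in the frame of pocket2 below 0.004 m and angle between jar0's own z axis and vertical below 0.12 rad) or (horizontal distance between jar0 and pocket3 below 0.007 m and z of jar0 in the frame of pocket3 below 0.004 m and angle between jar0's own z axis and vertical below 0.12 rad) or (horizontal distance between jar0 and pocket4 below 0.007 m and z of jar0 in the frame of pocket4 below 0.004 m and angle between jar0's own z axis and vertical below 0.12 rad)) and ((horizontal distance between jar1 and pocket0 below 0.007 m and z of jar1 in the frame of pocket0 below 0.004 m and angle between jar1's own z axis and vertical below 0.12 rad) or (horizontal distance between jar1 and pocket1 below 0.007 m and z of jar1 in the frame of pocket1 below 0.004 m and angle between jar1's own z axis and vertical below 0.12 rad) or (horizontal distance between jar1 and pocket2 below 0.007 m and z of jar1 in the frame of pocket2 below 0.004 m and angle between jar1's own z axis and vertical below 0.12 rad) or (horizontal distance between jar1 and pocket3 below 0.007 m and z of jar1 in the frame of pocket3 below 0.004 m and angle between jar1's own z axis and vertical below 0.12 rad) or (horizontal distance between jar1 and pocket4 below 0.007 m and z of jar1 in the frame of pocket4 below 0.004 m and angle between jar1's own z axis and vertical below 0.12 rad)) and ((horizontal distance between jar2 and pocket0 below 0.007 m and z of jar2 in the frame of pocket0 below 0.004 m and angle between jar2's own z axis and vertical below 0.12 rad) or (horizontal distance between jar2 and pocket1 below 0.007 m and z of jar2 in the frame of pocket1 below 0.004 m and angle between jar2's own z axis and vertical below 0.12 rad) or (horizontal distance between jar2 and pocket2 below 0.007 m and z of jar2 in the frame of pocket2 below 0.004 m and angle between jar2's own z axis and vertical below 0.12 rad) or (horizontal distance between jar2 and pocket3 below 0.007 m and z of jar2 in the frame of pocket3 below 0.004 m and angle between jar2's own z axis and vertical below 0.12 rad) or (horizontal distance between jar2 and pocket4 below 0.007 m and z of jar2 in the frame of pocket4 below 0.004 m and angle between jar2's own z axis and vertical below 0.12 rad)) and ((horizontal distance between jar3 and pocket0 below 0.007 m and z of jar3 in the frame of pocket0 below 0.004 m and angle between jar3's own z axis and vertical below 0.12 rad) or (horizontal distance between jar3 and pocket1 below 0.007 m and z of jar3 in the frame of pocket1 below 0.004 m and angle between jar3's own z axis and vertical below 0.12 rad) or (horizontal distance between jar3 and pocket2 below 0.007 m and z of jar3 in the frame of pocket2 below 0.004 m and angle between jar3's own z axis and vertical below 0.12 rad) or (horizontal distance between jar3 and pocket3 below 0.007 m and z of jar3 in the frame of pocket3 below 0.004 m and angle between jar3's own z axis and vertical below 0.12 rad) or (horizontal distance between jar3 and pocket4 below 0.007 m and z of jar3 in the frame of pocket4 below 0.004 m and angle between jar3's own z axis and vertical below 0.12 rad)) and horizontal distance between cover and carrier above 0.12 m), for 0.2 s.
At the end, for the whole second after the job is handed in: Each jar, reference too, is in a pocket (7 mm of its centre, 4 mm of its floor, tilt under 0.12 rad); the cover is home on the carrier (8 mm in xy, 3 mm in height, yaw 0.06, level 0.04 rad); the pin is in the dish (46 mm of its centre, below 40 mm); all at rest (((horizontal distance between jar0 and pocket0 below 0.007 m and z of jar0 in the frame of pocket0 below 0.004 m and angle between jar0's own z axis and vertical below 0.12 rad) or (horizontal distance between jar0 and pocket1 below 0.007 m and z of jar0 in the frame of pocket1 below 0.004 m and angle between jar0's own z axis and vertical below 0.12 rad) or (horizontal distance between jar0 and pocket2 below 0.007 m and z of jar0 in the frame of pocket2 below 0.004 m and angle between jar0's own z axis and vertical below 0.12 rad) or (horizontal distance between jar0 and pocket3 below 0.007 m and z of jar0 in the frame of pocket3 below 0.004 m and angle between jar0's own z axis and vertical below 0.12 rad) or (horizontal distance between jar0 and pocket4 below 0.007 m and z of jar0 in the frame of pocket4 below 0.004 m and angle between jar0's own z axis and vertical below 0.12 rad)) and ((horizontal distance between jar1 and pocket0 below 0.007 m and z of jar1 in the frame of pocket0 below 0.004 m and angle between jar1's own z axis and vertical below 0.12 rad) or (horizontal distance between jar1 and pocket1 below 0.007 m and z of jar1 in the frame of pocket1 below 0.004 m and angle between jar1's own z axis and vertical below 0.12 rad) or (horizontal distance between jar1 and pocket2 below 0.007 m and z of jar1 in the frame of pocket2 below 0.004 m and angle between jar1's own z axis and vertical below 0.12 rad) or (horizontal distance between jar1 and pocket3 below 0.007 m and z of jar1 in the frame of pocket3 below 0.004 m and angle between jar1's own z axis and vertical below 0.12 rad) or (horizontal distance between jar1 and pocket4 below 0.007 m and z of jar1 in the frame of pocket4 below 0.004 m and angle between jar1's own z axis and vertical below 0.12 rad)) and ((horizontal distance between jar2 and pocket0 below 0.007 m and z of jar2 in the frame of pocket0 below 0.004 m and angle between jar2's own z axis and vertical below 0.12 rad) or (horizontal distance between jar2 and pocket1 below 0.007 m and z of jar2 in the frame of pocket1 below 0.004 m and angle between jar2's own z axis and vertical below 0.12 rad) or (horizontal distance between jar2 and pocket2 below 0.007 m and z of jar2 in the frame of pocket2 below 0.004 m and angle between jar2's own z axis and vertical below 0.12 rad) or (horizontal distance between jar2 and pocket3 below 0.007 m and z of jar2 in the frame of pocket3 below 0.004 m and angle between jar2's own z axis and vertical below 0.12 rad) or (horizontal distance between jar2 and pocket4 below 0.007 m and z of jar2 in the frame of pocket4 below 0.004 m and angle between jar2's own z axis and vertical below 0.12 rad)) and ((horizontal distance between jar3 and pocket0 below 0.007 m and z of jar3 in the frame of pocket0 below 0.004 m and angle between jar3's own z axis and vertical below 0.12 rad) or (horizontal distance between jar3 and pocket1 below 0.007 m and z of jar3 in the frame of pocket1 below 0.004 m and angle between jar3's own z axis and vertical below 0.12 rad) or (horizontal distance between jar3 and pocket2 below 0.007 m and z of jar3 in the frame of pocket2 below 0.004 m and angle between jar3's own z axis and vertical below 0.12 rad) or (horizontal distance between jar3 and pocket3 below 0.007 m and z of jar3 in the frame of pocket3 below 0.004 m and angle between jar3's own z axis and vertical below 0.12 rad) or (horizontal distance between jar3 and pocket4 below 0.007 m and z of jar3 in the frame of pocket4 below 0.004 m and angle between jar3's own z axis and vertical below 0.12 rad)) and z of cover in the frame of carrier between 0.027 and 0.033 m and horizontal distance between cover and carrier below 0.008 m and angle between the y axis of cover and the y axis of carrier, either way round below 0.06 rad and angle between cover's own z axis and vertical below 0.04 rad and y of staple in the frame of cover below -0.13 m and horizontal distance between pin and dish below 0.046 m and height (world z) of pin below 0.04 m and linear speed of each of cover, pin below 0.02 m/s and (horizontal distance between ref1 and pocket1 below 0.007 m and z of ref1 in the frame of pocket1 below 0.004 m and angle between ref1's own z axis and vertical below 0.12 rad) and (horizontal distance between ref2 and pocket2 below 0.007 m and z of ref2 in the frame of pocket2 below 0.004 m and angle between ref2's own z axis and vertical below 0.12 rad) and (horizontal distance between ref3 and pocket3 below 0.007 m and z of ref3 in the frame of pocket3 below 0.004 m and angle between ref3's own z axis and vertical below 0.12 rad)); the robot touches nothing.
It fails at once if the reference jar is taken out or shifted by more than 15 mm (distance of any of ref1, ref2, ref3 from where it was at the start of the episode above 0.015 m).
It fails at once if a bystander is moved by more than 30 mm (distance of any of weight, petri, screwdriver, beaker, bottle, brush from where it was at the start of the episode above 0.03 m).
Of ref1, ref2, ref3 only 1 to 1 are there at a start; the rules pass over those that are not, and their reading is None.
Of jar0, jar1, jar2, jar3 only 3 to 4 are there at a start; the rules pass over those that are not, and their reading is None.
At some moment in a run one of jar0, jar1, jar2, jar3 may be knocked a few centimetres aside while the robot is not near it.
It also fails if it takes over 200 s, if anything falls off the work surface, if the arm or the gripper's body presses on something with over 40 N, if the wrist force passes 120 N, or if a joint passes its speed limit or range.

### The arm

A 6-joint arm with a two-finger parallel gripper is mounted at the origin on the work surface. World frame = base frame: x ahead of the robot, y to its left, z up, the work surface at z = 0. Lengths are in m, angles in degrees, forces in N, time in s.
With the tool pointing down it reaches from about 0.35 to 0.875 m from the base axis. Payload 4.2 kg.
Tool frame: the origin (TCP) lies on the centre line of the jaws, within the pads' length; the fingertips stand 22 mm ahead of it and the grasp point (between the pads) lies 3 mm ahead of it (r.tcp_to_tips is the distance from the TCP to the fingertips, in m); z points along the fingers, y is the line along which they close (so a half turn about z gives the same grasp; the last joint's range is limited). The gripper opens to 87 mm and grips with 3 to 60 N. Pads are 19 mm wide; open, the fingers measure 117 mm over their backs; the gripper's body (75 mm by 190 mm) begins 51 mm behind the grasp point.
Start: joints at [89.072, 22.042, 0.453, 0, -68.411, -14.817], TCP at [0.17, 0.602, 0.209] pointing down, gripper open.
Joint ranges: [-179.83, 179.83], [-69.29, 118.12], [-61.27, 80.66], [-181.25, 117.63], [-171.15, -9.14], [-177.46, 177.46]. Speed limits (degrees/s): [159.86, 159.86, 180, 180, 180, 180].

### API

Orientations are given as a 3x3 rotation matrix whose columns are the frame's x, y, z axes.
In Python, from station import r gives the robot as it stands.
- The arm moves only by the tool apply_moves, never from a script. Its argument "plan" is a list of rows, each an object with "grip": the opening, from 0 (shut) to 1 (fully open); "offset": the shift along the tool's x, y, z in cm, a list of three; "spin": the turn about the tool's z in rad. A call has 1 to 5 rows; each row is the pose to reach, as a shift and turn from the pose commanded when the call began, along the tool's axes at that moment; what a row does not reach only later rows make up. A row lasts 1/10 s, in which the tool goes at most 50 mm and 8.59 degrees, less where a joint would pass 70% of its speed; a pose out of reach is approached as far as the arm can. A call with a gripper value outside its range is refused whole. The fingers move at their own pace and stop on an object; the grip force is fixed at half the most. Time passes only in rows, so rows that repeat a pose let the fingers close. It gives the time, the measured TCP pose, the force, the opening and the grip force at its end, in the units of the state.
- r.sense(): the state, without advancing time (a new reading comes with each control period).
- r.capture(name): name is "scene" or "top" or "wrist"; returns a dict with "img" (400x640x3 uint8, blue, green, red), "depth" (400x640 float32, m along the optical axis (not along the pixel's ray), 0 where there is no reading), "mtx" (3x3 intrinsics, pixels), "R" (3x3) and "t" (3): a world point X has camera coordinates R X + t. Camera axes: x right, y down, z forward; pixel columns grow to the right and rows downward; lengths in m; the calibration is good to about 2 mm. A picture is of the moment at which its call begins.
- r.finish_job(): hands the job in; it is judged then, once.
The state is a dict: "time_s": time; "joints": joint angles; "joint_velocities": joint speeds; "effort": joint torques, N m; "tcp_pos": TCP position; "ee_rot": TCP orientation; "wrist_force": force on the tool from outside, world axes, zero at the start; "moment": the same for the moment, N m; "gripper_width": opening from 0.0 (shut) to 1.0 (fully open); "gripper_force": force on a finger pad.
Only numpy, scipy, OpenCV 4.12 (cv2) and the standard library are available. Lean on these libraries where they do the work, as an engineer would, in place of code of your own. Each camera call takes 0.05 s, during which the arm holds its last target. There are 200 camera calls.

## Working session

There is one attempt and no reset: what is moved stays moved. The work goes in short steps, Python scripts to look and compute and a tool call to move; the robot and the scene stay as the last step left them, time stands still between calls to the robot, and variables do not carry over. Pictures are saved under pics/ and viewed, at most 14 in all, crops included, and the job is handed in when it is done.

Besides the shell and the picture viewer there is one more tool, called as name(argument=value, ...) on one line, values as JSON. apply_moves: Moves the arm, as the interface text tells. Its arguments: {"type":"object","properties":{"plan":{"type":"array"}},"required":["plan"]}

```bash
mkdir -p pics; ls; cat > h.py <<'E'
import numpy as np, cv2
from station import r
def cap(n,save=None):
    c=r.capture(n)
    if save: cv2.imwrite('pics/'+save,c['img'])
    return c
def pt(c,u,v,z):
    d=np.linalg.inv(c['mtx'])@np.array([u,v,1.0]); d=c['R'].T@d; o=-c['R'].T@c['t']
    return o+d*(z-o[2])/d[2]
def dpt(c,u,v):
    d=c['depth'][int(v),int(u)]
    return c['R'].T@(np.linalg.inv(c['mtx'])@np.array([u,v,1.0])*d-c['t'])
def pr(c,X):
    p=c['mtx']@(c['R']@np.array(X)+c['t']); return p[:2]/p[2]
def hgt(c):
    h,w=c['depth'].shape; u,v=np.meshgrid(np.arange(w),np.arange(h))
    P=(np.linalg.inv(c['mtx'])@np.stack([u.ravel(),v.ravel(),np.ones(h*w)]))*c['depth'].ravel()
    return (c['R'].T@(P-c['t'][:,None])).T.reshape(h,w,3)
E
python3 - <<'E'
from h import *
import json
for n in ('top','scene'):
    c=cap(n,n+'0.png'); print(n,c['mtx'].tolist(),c['R'].round(3).tolist(),c['t'].round(3).tolist(),(c['depth']>0).mean())
s=r.sense(); print(s); print(r.tcp_to_tips)
E
```

```text
pics
top [[469.0843075448853, 0.0, 314.0064544691532], [0.0, 469.0843075448853, 195.7528824347225], [0.0, 0.0, 1.0]] [[0.018, -0.999, 0.028], [-0.995, -0.021, -0.096], [0.096, -0.026, -0.995]] [-0.087, 0.555, 1.293] 0.99596484375
scene [[394.1817153148934, 0.0, 317.90576721093163], [0.0, 394.1817153148934, 201.75342218093454], [0.0, 0.0, 1.0]] [[0.73, 0.683, -0.008], [0.541, -0.585, -0.605], [-0.418, 0.437, -0.796]] [-0.39, -0.309, 1.243] 0.9960234375
{'time_s': 0.1, 'joints': array([ 8.90708769e+01,  2.20862581e+01,  3.89892701e-01, -2.50404999e-02,
       -6.84127982e+01, -1.48177035e+01]), 'joint_velocities': array([-0.0593209 , -0.15360118,  0.17990027,  0.03641891,  0.05342024,
        0.04472654]), 'effort': array([ 7.96219479e-05, -3.91688275e+01,  1.87934840e+01,  4.23187941e+00,
        1.34295342e-02, -7.35493313e-05]), 'tcp_pos': array([0.16943824, 0.60101839, 0.20848638]), 'ee_rot': array([[ 9.62426535e-01, -2.71541846e-01, -4.37225550e-04],
       [-2.71542181e-01, -9.62424667e-01, -1.89838849e-03],
       [ 9.46952594e-05,  1.94578464e-03, -9.99998102e-01]]), 'wrist_force': array([ 0.59511262,  0.43355872, -0.14726931]), 'moment': array([-0.00394718,  0.00757363,  0.03152285]), 'gripper_force': 0.0, 'gripper_width': 0.9973469296666281}
0.022
```

View pics/top0.png

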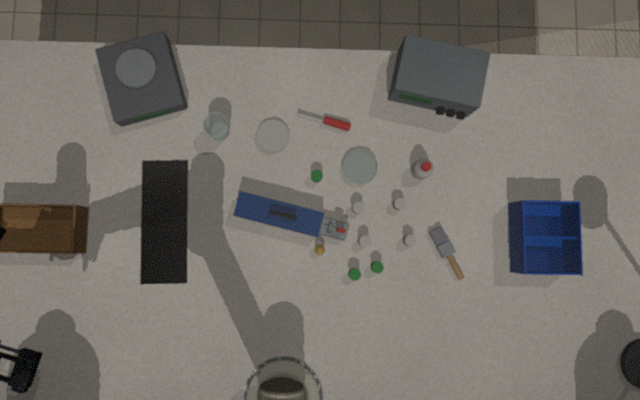

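View pics/scene0.png

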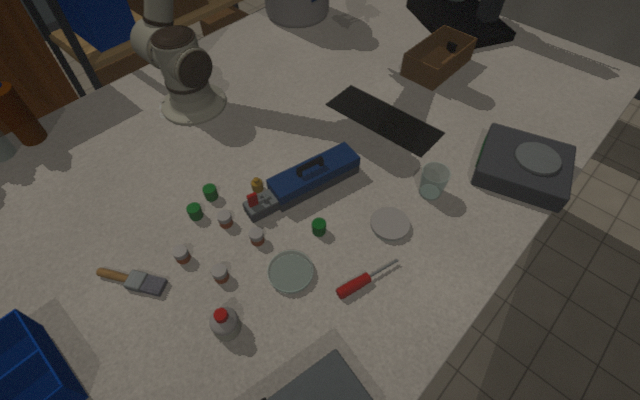

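Candidates for the pin (top view): the red tab at (340,230), the bottle cap at (424,167) and the screwdriver handle at (337,123). I choose (340,230), since it stands on the hasp plate. White-capped jars are at (357,207), (397,203), (364,240) and (408,240). The green ones at (316,175), (355,273) and (377,266) are look-alikes, and (319,249) is the brass weight. The open dish is (359,166), while the white-lidded petri is (272,135).

```bash
python3 - <<'E'
from h import *
c=cap('top'); im=c['img']; W=hgt(c); hsv=cv2.cvtColor(im,cv2.COLOR_BGR2HSV); z=W[...,2]
print('bench z',np.median(z[250:300,200:240]))
blue=(cv2.inRange(hsv,(100,90,30),(130,255,255))>0); blue[:,450:]=0
m=blue&(z>0.052)&(z<0.068)
p=W[m][:,:2]; rc=cv2.minAreaRect(p.astype(np.float32)); print('cover',rc,m.sum(),np.median(z[m]))
red=(cv2.inRange(hsv,(0,120,60),(8,255,255))|cv2.inRange(hsv,(172,120,60),(180,255,255)))>0
n,l,s,cc=cv2.connectedComponentsWithStats(red.astype(np.uint8))
for i in range(1,n):
    if s[i,4]>12: 
        q=W[l==i]; print('red',cc[i].round(1),s[i,4],q.mean(0).round(3),q.max(0).round(3),q.min(0).round(3))
for u,v in ((357,207),(397,203),(364,240),(408,240),(319,249),(424,167),(316,175),(355,273)):
    w=W[v-12:v+12,u-12:u+12].reshape(-1,3); q=w[w[:,2]>0.026]; 
    (x,y),rad=cv2.minEnclosingCircle(q[:,:2].astype(np.float32)); print('jar',u,v,round(x,3),round(y,3),round(rad,3),q.mean(0).round(3),len(q),q[:,2].max().round(3))
for n_,(u,v) in dict(dish=(359,166),petri=(272,135)).items():
    print(n_,pt(c,u,v,.01).round(3))
blk=(hsv[...,2]<45); n,l,s,cc=cv2.connectedComponentsWithStats(blk.astype(np.uint8)); i=l[222,164]
print('mat',s[i],pt(c,*cc[i],.003)); print(cv2.minAreaRect(W[l==i][:,:2].astype(np.float32)))
cv2.imwrite('pics/crop1.png',cv2.resize(im[110:290,220:460],None,fx=3.3,fy=3.3,interpolation=cv2.INTER_CUBIC))
E
```

```text
bench z 4.4636104204533034e-05
cover ((0.5024734139442444, 0.021156929433345795), (0.23545610904693604, 0.0663548931479454), 76.45519256591797) 1811 0.06013141194025027
red [336.7 123.1] 189 [ 0.766 -0.137  0.03 ] [ 0.786 -0.041  1.342] [ 0.429 -0.173  0.013]
red [425.9 165.9] 65 [ 0.64  -0.38   0.079] [ 0.652 -0.369  0.084] [ 0.629 -0.392  0.067]
red [340.4 229.8] 27 [ 0.461 -0.148  0.071] [ 0.466 -0.138  0.078] [ 0.456 -0.158  0.043]
jar 357 207 0.481 -0.128 0.102 [ 0.526 -0.199  0.048] 115 1.342
jar 397 203 0.488 -0.188 0.158 [ 0.536 -0.307  0.088] 124 1.342
jar 364 240 0.431 -0.139 0.098 [ 0.434 -0.216  0.068] 123 1.342
jar 408 240 0.432 -0.202 0.161 [ 0.438 -0.337  0.079] 122 1.342
jar 319 249 0.416 -0.074 0.036 [ 0.409 -0.094  0.063] 86 1.342
jar 424 167 0.539 -0.225 0.214 [ 0.637 -0.376  0.061] 346 1.342
jar 316 175 0.531 -0.062 0.104 [ 0.613 -0.082  0.048] 113 1.342
jar 355 273 0.381 -0.124 0.096 [ 0.345 -0.188  0.078] 125 1.342
dish [ 0.647 -0.204  0.01 ]
petri [0.732 0.048 0.01 ]
mat [ 141  161   46  122 5220] [0.47267656 0.34697043 0.003     ]
((0.4856067895889282, 0.18594351410865784), (0.34362831711769104, 0.4486728310585022), 2.4140586853027344)
```

View pics/crop1.png

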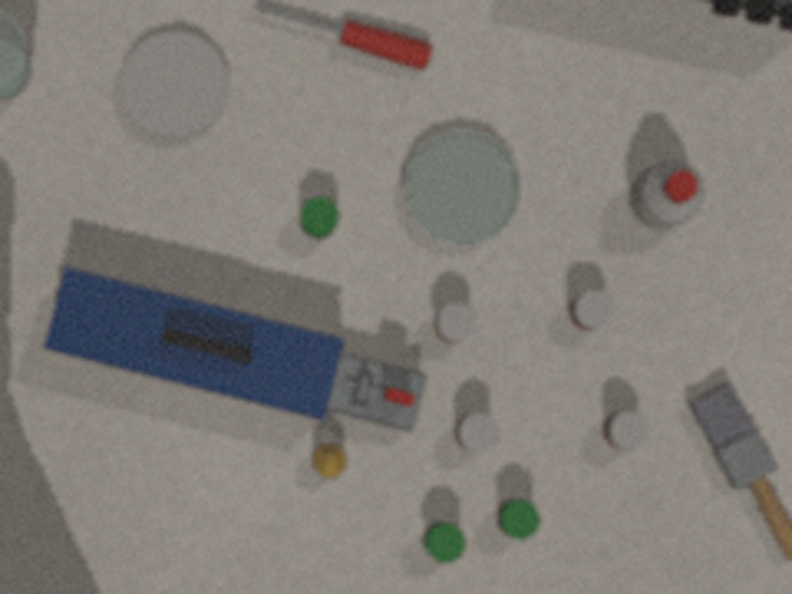

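The crop confirms the choices: the red tab at (398,396) stands on the hasp plate right of the staple at (365,383), and the dish is centred at (460,183). Next I write a planning helper and get the jar positions.

```bash
cat >> h.py <<'E'
from math import *
YD=-13.55
def cur():
    s=r.sense(); R=s['ee_rot']; return list(s['tcp_pos'])+[degrees(atan2(R[1,0],R[0,0]))]
def plan(*wps,start=None):
    """wps: (x,y,z,yaw of tool x in deg); prints the offset cm (tool axes at that call) and spin for each leg"""
    p=start or cur()
    for w in wps:
        a=radians(p[3]); d=np.array(w[:3])-p[:3]
        ox=d[0]*cos(a)+d[1]*sin(a); oy=d[0]*sin(a)-d[1]*cos(a)
        sp=-radians((w[3]-p[3]+180)%360-180)
        print(np.round([ox*100,oy*100,-d[2]*100],2).tolist(),'spin',round(sp,3),'| rows>=',ceil(max(np.linalg.norm(d)/.05,abs(sp)/.1499)))
        p=list(w)
E
python3 - <<'E'
from h import *
c=cap('top'); W=hgt(c)
W[c['depth']<=0]=0
for u,v in ((357,207),(397,203),(364,240),(408,240),(319,249),(424,167),(316,175),(355,273),(377,266)):
    w=W[v-12:v+12,u-12:u+12].reshape(-1,3); q=w[(w[:,2]>0.030)&(w[:,2]<.05)]
    (x,y),rad=cv2.minEnclosingCircle(q[:,:2].astype(np.float32)); print('jar',u,v,round(x,3),round(y,3),round(rad,3),np.median(q,0).round(3),len(q),q[:,2].max().round(3))
print(cur())
plan((.40,.42,.21,-45),(.46,.20,.21,-80),(.455,-.02,.18,-103.55),(.4615,-.149,.15,-103.55),(.4615,-.149,.062,-103.55))
E
```

```text
jar 357 207 0.528 -0.201 0.017 [ 0.527 -0.2    0.036] 109 0.042
jar 397 203 0.541 -0.318 0.017 [ 0.541 -0.318  0.036] 115 0.044
jar 364 240 0.434 -0.221 0.017 [ 0.433 -0.22   0.036] 115 0.043
jar 408 240 0.438 -0.348 0.017 [ 0.438 -0.348  0.036] 116 0.041
jar 319 249 0.409 -0.095 0.015 [ 0.408 -0.095  0.034] 51 0.046
jar 424 167 0.641 -0.382 0.029 [ 0.632 -0.364  0.044] 81 0.05
jar 316 175 0.616 -0.083 0.017 [ 0.615 -0.083  0.036] 110 0.043
jar 355 273 0.342 -0.194 0.017 [ 0.341 -0.193  0.036] 115 0.042
jar 377 266 0.362 -0.256 0.017 [ 0.362 -0.257  0.036] 115 0.043
[np.float64(0.16950105761501705), np.float64(0.6011994089060365), np.float64(0.20878806660647403), -15.749572383369356]
[27.1, 11.18, -0.12] spin 0.511 | rows>= 6
[19.8, 11.31, -0.0] spin 0.611 | rows>= 5
[21.58, 4.31, 3.0] spin 0.411 | rows>= 5
[12.39, -3.65, 3.0] spin -0.0 | rows>= 3
[-0.0, 0.0, 8.8] spin -0.0 | rows>= 2
```

apply_moves(plan=[{"grip":0.45,"offset":[23,9.5,0],"spin":0.5},{"grip":0.45,"offset":[23,9.5,0],"spin":0.5},{"grip":0.45,"offset":[23,9.5,0],"spin":0.5},{"grip":0.45,"offset":[23,9.5,0],"spin":0.5},{"grip":0.45,"offset":[23,9.5,0],"spin":0.5}])

```text
time_s: 0.7
tcp_pos: [0.3663, 0.4462, 0.2094]
ee_rot: [[0.714, -0.7, -0.0], [-0.7, -0.714, -0.0], [0.0, 0.0, -1.0]]
wrist_force: [0.9, -0.1, -0.0]
gripper_width: 0.632
gripper_force: 0.0
```

```bash
python3 - <<'E'
from h import *
print(cur()); plan((.46,.20,.21,-80),(.455,-.02,.18,-103.55),(.4615,-.149,.15,-103.55))
E
```

```text
[np.float64(0.3663129948571588), np.float64(0.44617199822153636), np.float64(0.20943682750782652), -44.41790998124991]
[23.92, 11.03, -0.06] spin 0.621 | rows>= 6
[21.58, 4.31, 3.0] spin 0.411 | rows>= 5
[12.39, -3.65, 3.0] spin -0.0 | rows>= 3
```

apply_moves(plan=[{"grip":0.45,"offset":[22,10,0],"spin":0.62},{"grip":0.45,"offset":[22,10,0],"spin":0.62},{"grip":0.45,"offset":[22,10,0],"spin":0.62},{"grip":0.45,"offset":[22,10,0],"spin":0.62},{"grip":0.45,"offset":[22,10,0],"spin":0.62}])

```text
time_s: 1.2
tcp_pos: [0.4526, 0.2199, 0.2095]
ee_rot: [[0.172, -0.985, -0.0], [-0.985, -0.172, -0.0], [0.0, 0.0, -1.0]]
wrist_force: [-0.3, 0.1, -0.3]
gripper_width: 0.447
gripper_force: 0.0
```

apply_moves(plan=[{"grip":0.45,"offset":[22,4.5,3],"spin":0.41},{"grip":0.45,"offset":[22,4.5,3],"spin":0.41},{"grip":0.45,"offset":[22,4.5,3],"spin":0.41},{"grip":0.45,"offset":[22,4.5,3],"spin":0.41},{"grip":0.45,"offset":[22,4.5,3],"spin":0.41}])

```text
time_s: 1.7
tcp_pos: [0.4452, -0.0051, 0.1789]
ee_rot: [[-0.234, -0.972, -0.001], [-0.972, 0.234, -0.0], [0.001, 0.001, -1.0]]
wrist_force: [0.4, 0.7, 0.3]
gripper_width: 0.452
gripper_force: 0.0
```

```bash
python3 - <<'E'
from h import *
print(cur()); plan((.4615,-.12,.20,-103.55),(.4615,-.149,.15,-103.55)); 
E
```

```text
[np.float64(0.44524070934387067), np.float64(-0.00506359319490819), np.float64(0.178943311167155), -103.55796075668802]
[10.79, -4.28, -2.11] spin -0.0 | rows>= 3
[2.82, -0.68, 5.0] spin -0.0 | rows>= 2
```

apply_moves(plan=[{"grip":0.45,"offset":[10.8,-4.3,-7],"spin":0},{"grip":0.45,"offset":[10.8,-4.3,-7],"spin":0},{"grip":0.45,"offset":[10.8,-4.3,-7],"spin":0},{"grip":0.45,"offset":[10.8,-4.3,-7],"spin":0}])

```text
time_s: 2.1
tcp_pos: [0.4651, -0.1201, 0.2521]
ee_rot: [[-0.236, -0.972, 0.006], [-0.972, 0.236, -0.001], [-0.0, -0.006, -1.0]]
wrist_force: [-0.1, -0.1, -1.0]
gripper_width: 0.447
gripper_force: 0.0
```

```bash
python3 - <<'E'
from h import *
c=cap('wrist','w1.png'); im=c['img']; W=hgt(c); W[c['depth']<=0]=0
hsv=cv2.cvtColor(im,cv2.COLOR_BGR2HSV)
red=(cv2.inRange(hsv,(0,120,50),(8,255,255))|cv2.inRange(hsv,(172,120,50),(180,255,255)))>0
n,l,s,cc=cv2.connectedComponentsWithStats(red.astype(np.uint8))
for i in range(1,n):
    if s[i,4]>60:
        q=W[l==i]; t=q[(q[:,2]>.070)&(q[:,2]<.08)]; print('red',cc[i].round(1),s[i,4],len(t),t.mean(0).round(4) if len(t) else '', cv2.minAreaRect(t[:,:2].astype(np.float32)) if len(t) else q.mean(0))
print(cur()); plan((.4615,-.149,.12,-103.55),(.4615,-.149,.062,-103.55))
E
```

```text
red [112.3   2. ] 99 65 [ 0.6377 -0.3696  0.0751] ((0.6380294561386108, -0.3696537911891937), (0.002961988328024745, 0.013527736999094486), 89.78529357910156)
red [318.5 160.2] 158 147 [ 0.4596 -0.1502  0.0729] ((0.4595688581466675, -0.14995691180229187), (0.02236168459057808, 0.008730683475732803), 76.21141052246094)
red [122.9 211.1] 981 0  [ 0.7571761  -0.13949221  0.02040332]
[np.float64(0.4638393479101883), np.float64(-0.11852710514058373), np.float64(0.2502710164955973), -103.61404344794497]
[3.02, -0.49, 13.03] spin -0.001 | rows>= 3
[-0.0, 0.0, 5.8] spin -0.0 | rows>= 2
```

View pics/w1.png

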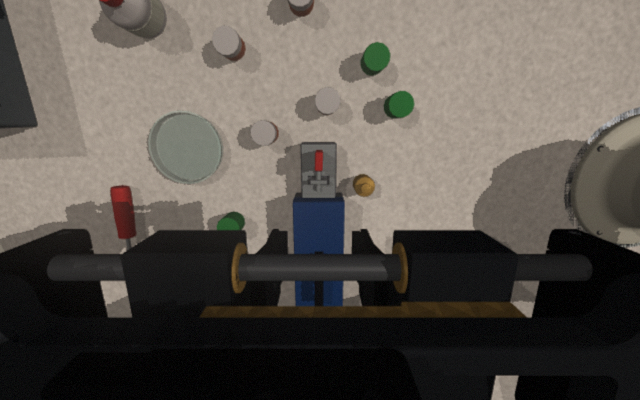

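apply_moves(plan=[{"grip":0.45,"offset":[3.1,-0.4,8],"spin":0},{"grip":0.45,"offset":[3.1,-0.4,13],"spin":0},{"grip":0.45,"offset":[3.1,-0.4,13],"spin":0},{"grip":0.45,"offset":[3.1,-0.4,13],"spin":0},{"grip":0.45,"offset":[3.1,-0.4,13],"spin":0}])

```text
time_s: 2.65
tcp_pos: [0.4603, -0.1477, 0.1196]
ee_rot: [[-0.23, -0.973, -0.001], [-0.973, 0.23, -0.001], [0.001, 0.001, -1.0]]
wrist_force: [0.6, 0.4, 0.5]
gripper_width: 0.45
gripper_force: 0.0
```

```bash
python3 - <<'E'
from h import *
print(cur()); plan((.4603,-.1497,.062,-103.6))
E
```

```text
[np.float64(0.4602759281982412), np.float64(-0.147749300199495), np.float64(0.11959983629874965), -103.32145318395855]
[0.19, -0.05, 5.76] spin 0.005 | rows>= 2
```

apply_moves(plan=[{"grip":0.45,"offset":[0.2,0,3],"spin":0},{"grip":0.45,"offset":[0.2,0,5.6],"spin":0},{"grip":0.45,"offset":[0.2,0,5.6],"spin":0},{"grip":0.05,"offset":[0.2,0,5.6],"spin":0},{"grip":0.05,"offset":[0.2,0,5.6],"spin":0}])

```text
time_s: 3.15
tcp_pos: [0.4617, -0.15, 0.0658]
ee_rot: [[-0.231, -0.973, 0.005], [-0.973, 0.231, -0.0], [-0.001, -0.005, -1.0]]
wrist_force: [-0.3, -0.2, 0.9]
gripper_width: 0.347
gripper_force: 0.0
```

apply_moves(plan=[{"grip":0.05,"offset":[0,0,0],"spin":0},{"grip":0.05,"offset":[0,0,0],"spin":0},{"grip":0.05,"offset":[0,0,0],"spin":0},{"grip":0.05,"offset":[0,0,0],"spin":0}])

```text
time_s: 3.55
tcp_pos: [0.4598, -0.1502, 0.0637]
ee_rot: [[-0.232, -0.973, 0.0], [-0.973, 0.232, -0.0], [-0.0, -0.0, -1.0]]
wrist_force: [0.0, -1.1, -0.6]
gripper_width: 0.072
gripper_force: 0.0
```

apply_moves(plan=[{"grip":0.0,"offset":[0,0,0],"spin":0},{"grip":0.0,"offset":[0,0,0],"spin":0}])

```text
time_s: 3.75
tcp_pos: [0.4596, -0.1502, 0.0634]
ee_rot: [[-0.232, -0.973, -0.0], [-0.973, 0.232, -0.0], [0.0, 0.0, -1.0]]
wrist_force: [-0.1, 0.4, 0.6]
gripper_width: 0.011
gripper_force: 0.0
```

```bash
python3 - <<'E'
from h import *
c=cap('wrist'); im=c['img']
print(pr(c,(.4596,-.15,.07)))
cv2.imwrite('pics/w2.png',cv2.resize(im[60:360,160:480],None,fx=1.8,fy=1.8))
c=cap('scene'); u,v=pr(c,(.46,-.15,.06)).astype(int); print(u,v)
cv2.imwrite('pics/s2.png',cv2.resize(c['img'][v-60:v+60,u-80:u+80],None,fx=4,fy=4))
E
```

```text
[318.92800469 243.13748238]
251 197
```

View pics/w2.png

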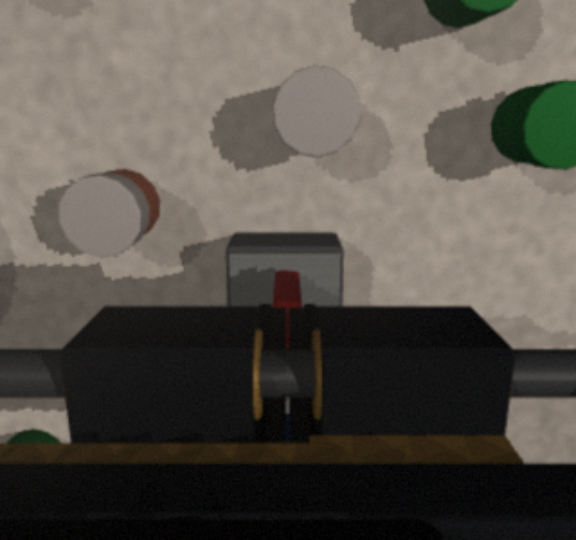

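```bash
python3 - <<'E'
from h import *
c=cap('wrist'); yd=np.array([cos(radians(76.45)),sin(radians(76.45)),0]); o=np.array([.4596,-.15,0])
print('cam',-c['R'].T@c['t'])
for a in (-.012,.012):
  for z in (.034,.074): print(a,z,pr(c,o+a*yd+[0,0,z]), (pr(c,o+a*yd+[0,0,z])-[160,60])*1.8)
W=hgt(c)
for v in (205,212,218,224,228,232,240,246): print(v,W[v,318].round(4),c['img'][v,318])
print(cur(),r.sense()['gripper_width'])
E
```

```text
cam [ 0.44308275 -0.21873771  0.23765164]
-0.012 0.034 [319.00193628 209.16802012] [286.2034853  268.50243621]
-0.012 0.074 [318.96864158 227.37291578] [286.14355485 301.27124841]
0.012 0.034 [318.92161671 239.27721698] [286.05891008 322.69899057]
0.012 0.074 [318.87215634 263.3455496 ] [285.96988141 366.02198928]
205 [ 0.4568 -0.1647  0.033 ] [89 92 93]
212 [ 0.4575 -0.1618  0.0412] [17 18 55]
218 [ 0.4575 -0.1617  0.0549] [18 19 53]
224 [ 0.4575 -0.1615  0.0667] [21 21 56]
228 [ 0.4576 -0.1609  0.0727] [20 25 77]
232 [ 0.4578 -0.16    0.0769] [15 18 25]
240 [ 0.4577 -0.16    0.0896] [ 9  9 21]
246 [ 0.4578 -0.1598  0.0974] [ 7 12 17]
[np.float64(0.4595811659456076), np.float64(-0.1502054786509969), np.float64(0.06337003930411893), -103.4063411967522] 0.00716363362698595
```

View pics/s2.png

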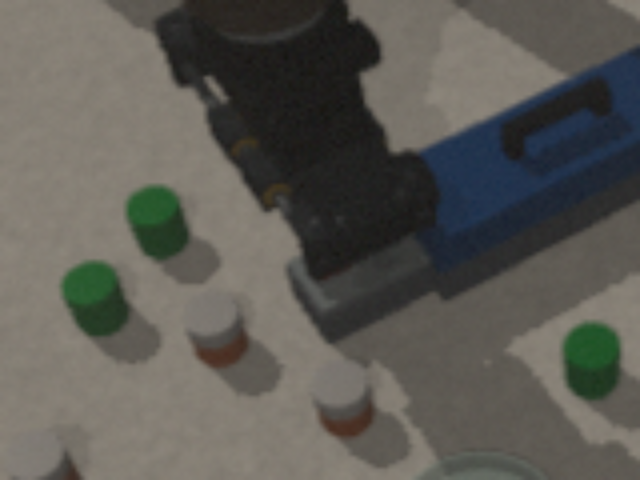

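```bash
python3 - <<'E'
from h import *
c=cap('wrist'); W=hgt(c)
for v in (222,226,230,234,240,250,260): print(v,[(u,c['img'][v,u].tolist(),(1000*W[v,u]).round().astype(int).tolist()) for u in (306,309,311,313,316,319,322,325,327,330)])
print(c['depth'][200:300,300:340].min())
E
```

```text
222 [(306, [55, 57, 58], [469, -154, 34]), (309, [53, 57, 57], [467, -153, 33]), (311, [48, 50, 58], [465, -153, 33]), (313, [18, 21, 58], [461, -162, 61]), (316, [16, 18, 54], [459, -162, 63]), (319, [18, 21, 55], [457, -161, 63]), (322, [18, 20, 55], [455, -161, 64]), (325, [25, 28, 58], [453, -160, 61]), (327, [56, 59, 68], [453, -150, 33]), (330, [75, 79, 79], [451, -150, 34])]
226 [(306, [53, 56, 58], [470, -151, 33]), (309, [54, 58, 58], [467, -150, 33]), (311, [51, 53, 59], [466, -150, 33]), (313, [15, 19, 57], [461, -162, 70]), (316, [19, 20, 59], [459, -162, 70]), (319, [20, 24, 61], [457, -161, 71]), (322, [13, 16, 55], [455, -161, 71]), (325, [18, 17, 52], [453, -160, 71]), (327, [51, 53, 66], [452, -158, 65]), (330, [74, 76, 78], [452, -147, 33])]
230 [(306, [16, 20, 19], [464, -163, 78]), (309, [17, 17, 18], [463, -163, 78]), (311, [19, 21, 34], [461, -162, 78]), (313, [20, 22, 55], [461, -160, 72]), (316, [19, 21, 55], [459, -160, 73]), (319, [16, 20, 67], [457, -159, 72]), (322, [15, 19, 64], [455, -159, 73]), (325, [20, 23, 61], [454, -159, 73]), (327, [17, 20, 40], [
[... 915 characters left out ...]
, 13, 16], [461, -161, 104]), (313, [15, 16, 16], [460, -160, 103]), (316, [16, 16, 19], [459, -160, 102]), (319, [13, 14, 21], [458, -158, 99]), (322, [12, 17, 17], [456, -160, 103]), (325, [13, 15, 14], [454, -159, 103]), (327, [14, 17, 18], [453, -159, 103]), (330, [13, 16, 15], [452, -159, 104])]
260 [(306, [31, 32, 34], [456, -183, 160]), (309, [34, 35, 36], [455, -183, 161]), (311, [33, 32, 33], [454, -183, 161]), (313, [33, 32, 32], [453, -183, 162]), (316, [30, 30, 30], [453, -182, 161]), (319, [28, 31, 31], [452, -182, 160]), (322, [27, 29, 28], [451, -182, 161]), (325, [27, 30, 30], [450, -182, 161]), (327, [27, 28, 27], [450, -182, 162]), (330, [30, 30, 30], [449, -182, 161])]
0.0
```

```bash
python3 - <<'E'
from h import *
c=cap('scene'); W=hgt(c)
for u in (246,251,254,258):
  print(u,[(v,int(c['img'][v,u].max()),(1000*W[v,u]).round().astype(int).tolist()) for v in range(188,212,2)])
t=cap('top'); T=hgt(t); u,v=pr(t,(.46,-.15,.06)).astype(int); print(u,v,(1000*T[v-6:v+8:2,u-6:u+8:3]).round().astype(int).tolist())
E
```

```text
246 [(188, 44, [523, -195, 190]), (190, 42, [526, -198, 189]), (192, 43, [530, -202, 190]), (194, 43, [532, -204, 187]), (196, 42, [535, -207, 186]), (198, 56, [533, -207, 177]), (200, 84, [530, -206, 167]), (202, 73, [441, -157, 33]), (204, 92, [446, -161, 34]), (206, 89, [450, -165, 34]), (208, 66, [454, -168, 32]), (210, 55, [456, -171, 28])]
251 [(188, 35, [529, -188, 189]), (190, 36, [533, -192, 190]), (192, 43, [538, -195, 190]), (194, 43, [542, -199, 190]), (196, 38, [544, -201, 188]), (198, 34, [544, -202, 182]), (200, 32, [543, -202, 175]), (202, 40, [535, -199, 159]), (204, 32, [537, -201, 156]), (206, 39, [534, -201, 146]), (208, 63, [464, -161, 33]), (210, 79, [468, -165, 34])]
254 [(188, 34, [533, -184, 188]), (190, 30, [537, -187, 189]), (192, 38, [540, -190, 188]), (194, 39, [546, -195, 190]), (196, 34, [546, -195, 184]), (198, 32, [545, -196, 178]), (200, 28, [538, -193, 162]), (202, 29, [538, -194, 156]), (204, 30, [537, -195, 149]), (206, 62, [465, -152, 35]), (208, 68, [469, -156, 34]), (210, 62, [474, -160, 35])]
258 [(188, 33, [540, -179, 190]), (190, 36, [542, -
[... 250 characters left out ...]
, [477, -149, 34]), (210, 65, [481, -153, 34])]
340 230 [[[464, -106, 422], [463, -111, 434], [463, -116, 436], [463, -122, 438], [463, -127, 444]], [[460, -106, 424], [459, -111, 436], [460, -116, 436], [460, -122, 439], [460, -127, 442]], [[456, -106, 424], [456, -111, 433], [456, -117, 433], [456, -122, 440], [456, -127, 444]], [[452, -106, 425], [452, -111, 434], [452, -116, 437], [452, -122, 439], [452, -128, 441]], [[448, -106, 422], [448, -111, 427], [448, -117, 435], [448, -122, 438], [448, -127, 443]], [[444, -106, 418], [444, -112, 421], [444, -117, 436], [444, -122, 437], [444, -128, 442]], [[440, -106, 417], [440, -112, 414], [440, -116, 438], [440, -122, 438], [441, -128, 439]]]
```

The fingers closed above the tab. All three cameras agree that the gripper sits about 35 mm higher than the stated tip offset implies: real tips are at about 0.077 and the tab top at 0.074. The xy is right, so I reopen, lower by 3.2 cm and grip again.

apply_moves(plan=[{"grip":0.45,"offset":[0,0,-1],"spin":0},{"grip":0.45,"offset":[0,0,-1],"spin":0},{"grip":0.45,"offset":[0,0,-1],"spin":0},{"grip":0.45,"offset":[0,0,-1],"spin":0},{"grip":0.45,"offset":[0,0,-1],"spin":0}])

```text
time_s: 4.55
tcp_pos: [0.4595, -0.1502, 0.0733]
ee_rot: [[-0.232, -0.973, -0.0], [-0.973, 0.232, 0.0], [0.0, 0.0, -1.0]]
wrist_force: [-0.4, -0.8, 0.1]
gripper_width: 0.372
gripper_force: 0.0
```

```bash
python3 - <<'E'
from h import *
c=cap('wrist'); im=c['img']; print(cur(),r.sense()['gripper_width'])
W=hgt(c)
for u in range(270,372,6):
  col=[(v,(1000*W[v,u]).round().astype(int).tolist()) for v in range(205,300) if c['depth'][v,u]>0 and .065<W[v,u,2]<.12 and abs(W[v,u,1]+.15)<.02]
  print(u,col[:1],col[-1:] )
cv2.imwrite('pics/w3.png',cv2.resize(im[60:360,160:480],None,fx=1.8,fy=1.8))
E
```

```text
[np.float64(0.4595134464135644), np.float64(-0.15018302652215856), np.float64(0.07332859249637735), -103.40758405981025] 0.401312888020368
270 [(246, [481, -167, 112])] [(252, [480, -167, 119])]
276 [(234, [481, -167, 94])] [(253, [478, -165, 117])]
282 [(229, [479, -166, 85])] [(253, [475, -164, 117])]
288 [(231, [475, -164, 85])] [(282, [478, -145, 112])]
294 [] []
300 [] []
306 [] []
312 [(221, [462, -161, 66])] [(253, [466, -141, 72])]
318 [(219, [457, -161, 66])] [(253, [463, -140, 72])]
324 [(219, [454, -160, 66])] [(253, [459, -139, 73])]
330 [] []
336 [] []
342 [] []
348 [(231, [440, -156, 85])] [(253, [443, -148, 99])]
354 [(231, [436, -155, 86])] [(253, [440, -156, 116])]
360 [(229, [433, -155, 86])] [(253, [437, -155, 117])]
366 [(241, [432, -156, 105])] [(252, [434, -156, 119])]
```

View pics/w3.png

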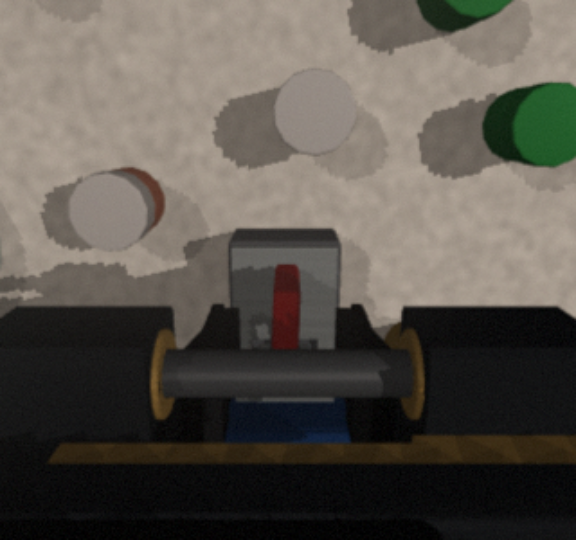

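apply_moves(plan=[{"grip":0.45,"offset":[0,0,2],"spin":0},{"grip":0.45,"offset":[0,0,4],"spin":0},{"grip":0.45,"offset":[0,0,4],"spin":0},{"grip":0.0,"offset":[0,0,4],"spin":0},{"grip":0.0,"offset":[0,0,4],"spin":0}])

```text
time_s: 5.1
tcp_pos: [0.4605, -0.1503, 0.0343]
ee_rot: [[-0.231, -0.973, 0.002], [-0.973, 0.231, -0.0], [-0.0, -0.002, -1.0]]
wrist_force: [-0.4, -0.7, 0.9]
gripper_width: 0.342
gripper_force: 0.0
```

apply_moves(plan=[{"grip":0.0,"offset":[0,0,0],"spin":0},{"grip":0.0,"offset":[0,0,0],"spin":0},{"grip":0.0,"offset":[0,0,0],"spin":0},{"grip":0.0,"offset":[0,0,0],"spin":0}])

```text
time_s: 5.5
tcp_pos: [0.46, -0.1502, 0.034]
ee_rot: [[-0.232, -0.973, 0.001], [-0.973, 0.232, -0.0], [-0.0, -0.001, -1.0]]
wrist_force: [-0.5, 0.1, 3.0]
gripper_width: 0.113
gripper_force: 30.0
```

Gripped: the width is 9.8 mm at 30 N. Now I draw it out.

apply_moves(plan=[{"grip":0.0,"offset":[1.5,0,0],"spin":0},{"grip":0.0,"offset":[3,0,0],"spin":0},{"grip":0.0,"offset":[4.5,0,0],"spin":0},{"grip":0.0,"offset":[5,0,-1],"spin":0},{"grip":0.0,"offset":[5,0,-5],"spin":0}])

```text
time_s: 6.0
tcp_pos: [0.4445, -0.1988, 0.0809]
ee_rot: [[-0.234, -0.972, -0.01], [-0.972, 0.234, 0.002], [0.001, 0.01, -1.0]]
wrist_force: [0.6, -0.8, -0.8]
gripper_width: 0.114
gripper_force: 30.0
```

apply_moves(plan=[{"grip":0.0,"offset":[0,0,-2],"spin":0},{"grip":0.0,"offset":[0,0,-2],"spin":0}])

```text
time_s: 6.2
tcp_pos: [0.4505, -0.1992, 0.1071]
ee_rot: [[-0.231, -0.973, 0.008], [-0.973, 0.231, -0.001], [-0.0, -0.008, -1.0]]
wrist_force: [-0.7, -0.4, 1.2]
gripper_width: 0.109
gripper_force: 30.0
```

```bash
python3 - <<'E'
from h import *
s=r.sense(); print(s['gripper_width'],s['gripper_force'])
d=np.array([.647,-.204]); yd=np.array([cos(radians(76.6)),sin(radians(76.6))]); o=d-.014*yd; print(o)
print(cur()); plan((*o,cur()[2],-103.4),(*o,.012,-103.4))
c=cap('wrist','w4.png')
E
```

```text
0.10948457111024648 29.999926225282252
[ 0.64375553 -0.21761886]
[np.float64(0.450488356785924), np.float64(-0.19918110270745068), np.float64(0.10714146703726801), -103.3724418723238]
[-2.68, -19.23, -0.0] spin 0.0 | rows>= 4
[-0.0, 0.0, 9.51] spin -0.0 | rows>= 2
```

View pics/w4.png

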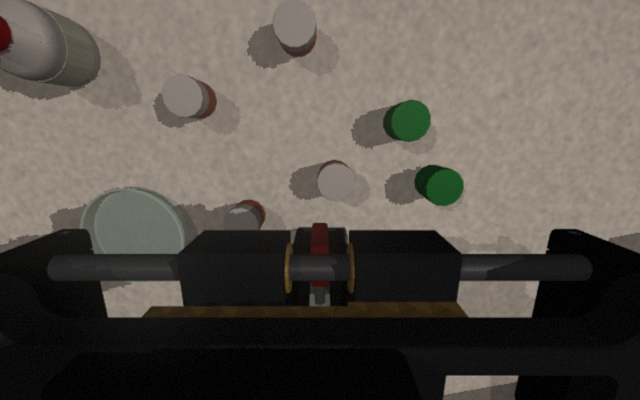

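apply_moves(plan=[{"grip":0.0,"offset":[-2.7,-19.2,0],"spin":0},{"grip":0.0,"offset":[-2.7,-19.2,0],"spin":0},{"grip":0.0,"offset":[-2.7,-19.2,0],"spin":0},{"grip":0.0,"offset":[-2.7,-19.2,0],"spin":0},{"grip":0.0,"offset":[-2.7,-19.2,0],"spin":0}])

```text
time_s: 6.75
tcp_pos: [0.6448, -0.2169, 0.1]
ee_rot: [[-0.231, -0.973, -0.001], [-0.973, 0.231, -0.0], [0.001, 0.001, -1.0]]
wrist_force: [-0.6, 1.0, -0.2]
gripper_width: 0.111
gripper_force: 30.0
```

apply_moves(plan=[{"grip":0.0,"offset":[0,0,4],"spin":0},{"grip":0.0,"offset":[0,0,8],"spin":0},{"grip":0.0,"offset":[0,0,9.4],"spin":0},{"grip":0.0,"offset":[0,0,9.8],"spin":0},{"grip":0.0,"offset":[0,0,10],"spin":0}])

```text
time_s: 7.25
tcp_pos: [0.6414, -0.2172, 0.0038]
ee_rot: [[-0.231, -0.973, 0.001], [-0.973, 0.231, -0.0], [0.0, -0.001, -1.0]]
wrist_force: [0.1, -0.6, 0.1]
gripper_width: 0.113
gripper_force: 30.0
```

```bash
python3 - <<'E'
from h import *
s=r.sense(); print(cur(),s['gripper_width'],s['gripper_force'],s['wrist_force'])
E
```

```text
[np.float64(0.6413732314455719), np.float64(-0.2171851545944562), np.float64(0.00384945633290322), -103.38476417973907] 0.11329902125339987 29.99991521704942 [ 0.14203604 -0.56127882  0.05437285]
```

apply_moves(plan=[{"grip":0.0,"offset":[0,0,0.15],"spin":0},{"grip":0.0,"offset":[0,0,0.15],"spin":0},{"grip":0.4,"offset":[0,0,0.15],"spin":0},{"grip":0.4,"offset":[0,0,0.15],"spin":0},{"grip":0.4,"offset":[0,0,0.15],"spin":0}])

```text
time_s: 7.75
tcp_pos: [0.6413, -0.2171, 0.0025]
ee_rot: [[-0.232, -0.973, 0.001], [-0.973, 0.232, -0.0], [-0.0, -0.001, -1.0]]
wrist_force: [-0.0, 0.2, 0.5]
gripper_width: 0.3
gripper_force: 0.0
```

apply_moves(plan=[{"grip":0.4,"offset":[0,0,0],"spin":0},{"grip":0.4,"offset":[0,0,-4],"spin":0},{"grip":0.4,"offset":[0,0,-8],"spin":0},{"grip":0.4,"offset":[0,0,-12],"spin":0},{"grip":0.4,"offset":[0,0,-16],"spin":0}])

```text
time_s: 8.25
tcp_pos: [0.6409, -0.2171, 0.1637]
ee_rot: [[-0.232, -0.973, 0.0], [-0.973, 0.232, -0.0], [0.0, -0.0, -1.0]]
wrist_force: [1.0, -0.5, 0.9]
gripper_width: 0.398
gripper_force: 0.0
```

```bash
python3 - <<'E'
from h import *
s=r.sense(); print(cur(),s['gripper_width'],s['gripper_force'])
plan((.58,-.08,.17,-103.5),(.4997,-.02,.17,-103.5))
E
```

```text
[np.float64(0.6408669369529324), np.float64(-0.21706385971774098), np.float64(0.1636549357366735), -103.40468245917312] 0.3982770858489566 0.0
[-11.92, 9.1, -0.63] spin 0.002 | rows>= 4
[-3.96, 9.21, -0.0] spin -0.0 | rows>= 3
```

apply_moves(plan=[{"grip":0.4,"offset":[-16,9,-2],"spin":0},{"grip":0.4,"offset":[-16,9,-2],"spin":0},{"grip":0.4,"offset":[-16,9,-2],"spin":0},{"grip":0.4,"offset":[-16,9,-2],"spin":0},{"grip":0.4,"offset":[-16,9,-2],"spin":0}])

```text
time_s: 8.75
tcp_pos: [0.59, -0.037, 0.1833]
ee_rot: [[-0.227, -0.974, 0.002], [-0.974, 0.227, 0.001], [-0.001, -0.002, -1.0]]
wrist_force: [-0.4, -0.0, 0.1]
gripper_width: 0.398
gripper_force: 0.0
```

apply_moves(plan=[{"grip":0.4,"offset":[-10,9,0],"spin":0},{"grip":0.4,"offset":[-10,9,0],"spin":0},{"grip":0.4,"offset":[-10,9,0],"spin":0},{"grip":0.4,"offset":[-10,9,0],"spin":0}])

```text
time_s: 9.15
tcp_pos: [0.5249, 0.0798, 0.1823]
ee_rot: [[-0.228, -0.974, 0.0], [-0.974, 0.228, 0.001], [-0.001, -0.0, -1.0]]
wrist_force: [0.4, -0.2, 0.2]
gripper_width: 0.4
gripper_force: 0.0
```

```bash
python3 - <<'E'
from h import *
c=cap('wrist','w5.png'); im=c['img']; W=hgt(c); z=W[...,2]; ok=c['depth']>0
hsv=cv2.cvtColor(im,cv2.COLOR_BGR2HSV)
def rect(m,n):
    p=W[m][:,:2].astype(np.float32); print(n,m.sum(),[np.round(a,4) for a in cv2.minAreaRect(p)],np.median(W[m],0).round(4))
yd=np.array([.234,.972]); q=W[...,:2]-[.5,.01]; al=q@yd; ac=q@[.972,-.234]
rect(ok&(z>.079)&(z<.092)&(abs(al)<.06)&(abs(ac)<.03),'handle')
blue=(cv2.inRange(hsv,(100,90,20),(130,255,255))>0)
rect(ok&blue&(z>.055)&(z<.066)&(abs(ac)<.06)&(al<.06),'bluetop')
rect(ok&(z>.03)&(z<.038)&(abs(ac)<.06)&(al<-.13)&(al>-.2),'plate')
red=(cv2.inRange(hsv,(0,120,50),(8,255,255))|cv2.inRange(hsv,(172,120,50),(180,255,255)))>0
n,l,s,cc=cv2.connectedComponentsWithStats(red.astype(np.uint8))
for i in range(1,n):
    if s[i,4]>30: print('red',cc[i].round(),s[i,4],np.median(W[l==i],0).round(3),W[l==i][:,2].max())
print(cur())
E
```

```text
handle 1075 [array([0.4983, 0.0091]), array([0.0727, 0.012 ]), np.float64(76.6232)] [0.4981 0.0079 0.0849]
bluetop 11576 [array([ 0.4932, -0.0135]), array([0.1689, 0.0686]), np.float64(76.6117)] [ 0.4897 -0.0295  0.059 ]
plate 0 [array([0., 0.]), array([0., 0.]), np.float64(0.0)] [nan nan nan]
red [54. 42.] 2399 [ 0.762 -0.139  0.022] 0.35653215470738725
[np.float64(0.525790659757174), np.float64(0.07865186208935862), np.float64(0.18233351229854344), -103.23813773567731]
  return _methods._mean(a, axis=axis, dtype=dtype,
  ret = um.true_divide(
```

View pics/w5.png

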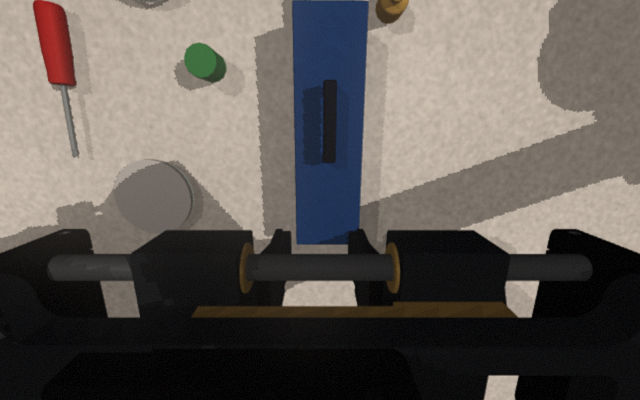

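```bash
python3 - <<'E'
from h import *
c=cap('top'); W=hgt(c); hsv=cv2.cvtColor(c['img'],cv2.COLOR_BGR2HSV)
red=(cv2.inRange(hsv,(0,120,50),(8,255,255))|cv2.inRange(hsv,(172,120,50),(180,255,255)))>0
n,l,s,cc=cv2.connectedComponentsWithStats(red.astype(np.uint8))
for i in range(1,n):
    if s[i,4]>8: print('red',cc[i].round(),s[i,4],np.median(W[l==i],0).round(3))
plan((.4983,.0091,.11,-103.4),(.4983,.0091,.053,-103.4))
E
```

```text
red [337. 123.] 187 [ 0.768 -0.138  0.024]
red [426. 166.] 64 [ 0.64 -0.38  0.08]
red [364. 166.] 29 [ 0.642 -0.214  0.042]
[7.33, 1.15, 7.22] spin 0.001 | rows>= 3
[-0.0, 0.0, 5.7] spin -0.0 | rows>= 2
```

The pin stands in the dish (tab at (0.642, -0.214), top 0.042). Next is the handle.

apply_moves(plan=[{"grip":0.4,"offset":[7.3,1.15,3],"spin":0},{"grip":0.4,"offset":[7.3,1.15,7.2],"spin":0},{"grip":0.4,"offset":[7.3,1.15,7.2],"spin":0},{"grip":0.4,"offset":[7.3,1.15,7.2],"spin":0},{"grip":0.4,"offset":[7.3,1.15,7.2],"spin":0}])

```text
time_s: 9.75
tcp_pos: [0.5003, 0.0092, 0.1111]
ee_rot: [[-0.232, -0.973, 0.003], [-0.973, 0.232, 0.0], [-0.001, -0.003, -1.0]]
wrist_force: [0.1, -0.2, -0.3]
gripper_width: 0.398
gripper_force: 0.0
```

```bash
python3 - <<'E'
from h import *
print(cur());plan((.4983,.0091,.053,-103.4))
E
```

```text
[np.float64(0.5002678849274919), np.float64(0.009233493891600171), np.float64(0.11113715827852334), -103.41800987778262]
[0.06, 0.19, 5.81] spin -0.0 | rows>= 2
```

apply_moves(plan=[{"grip":0.4,"offset":[0,0.1,3],"spin":0},{"grip":0.4,"offset":[0,0.1,5.8],"spin":0},{"grip":0.4,"offset":[0,0.1,5.8],"spin":0},{"grip":0.0,"offset":[0,0.1,5.8],"spin":0},{"grip":0.0,"offset":[0,0.1,5.8],"spin":0}])

```text
time_s: 10.25
tcp_pos: [0.4992, 0.0102, 0.0539]
ee_rot: [[-0.231, -0.973, 0.004], [-0.973, 0.231, 0.001], [-0.002, -0.004, -1.0]]
wrist_force: [-0.1, -0.3, 0.9]
gripper_width: 0.29
gripper_force: 0.0
```

apply_moves(plan=[{"grip":0.0,"offset":[0,0,0],"spin":0},{"grip":0.0,"offset":[0,0,0],"spin":0},{"grip":0.0,"offset":[0,0,0],"spin":0},{"grip":0.0,"offset":[0,0,0],"spin":0}])

```text
time_s: 10.65
tcp_pos: [0.4983, 0.0098, 0.0533]
ee_rot: [[-0.231, -0.973, 0.003], [-0.973, 0.231, 0.001], [-0.001, -0.003, -1.0]]
wrist_force: [-0.9, 1.3, 5.9]
gripper_width: 0.135
gripper_force: 30.0
```

```bash
python3 - <<'E'
from h import *
s=r.sense(); print(cur(),s['gripper_width'],s['gripper_force'],s['wrist_force'])
E
```

```text
[np.float64(0.49834552545966615), np.float64(0.009803104301527343), np.float64(0.05328418869500275), -103.37028956338122] 0.1348106090599214 30.000759065151215 [-0.89868577  1.31976996  5.89920612]
```

apply_moves(plan=[{"grip":0.0,"offset":[0,0,-1],"spin":0},{"grip":0.0,"offset":[0,0,-3],"spin":0},{"grip":0.0,"offset":[0,0,-6],"spin":0},{"grip":0.0,"offset":[0,0,-9],"spin":0},{"grip":0.0,"offset":[0,0,-12],"spin":0}])

```text
time_s: 11.15
tcp_pos: [0.4961, 0.0092, 0.1729]
ee_rot: [[-0.232, -0.973, -0.002], [-0.973, 0.232, -0.0], [0.001, 0.002, -1.0]]
wrist_force: [0.6, -0.3, -2.3]
gripper_width: 0.132
gripper_force: 30.0
```

```bash
python3 - <<'E'
from h import *
s=r.sense(); print(cur(),s['gripper_width'],s['gripper_force'],s['wrist_force'])
plan((.50,.18,.173,-140),(.486,.347,.173,-180),(.486,.347,.0263,-180))
E
```

```text
[np.float64(0.49610513766444714), np.float64(0.009152001851625598), np.float64(0.17288936500831614), -103.43101233255229] 0.13216120462013434 29.999688863754272 [ 0.55945844 -0.29227291 -2.32911723]
[-16.71, 3.59, -0.01] spin 0.638 | rows>= 5
[-9.66, 13.69, -0.0] spin 0.698 | rows>= 5
[-0.0, 0.0, 14.67] spin -0.0 | rows>= 3
```

apply_moves(plan=[{"grip":0.0,"offset":[-3.3,0.7,0],"spin":0.13},{"grip":0.0,"offset":[-6.7,1.4,0],"spin":0.26},{"grip":0.0,"offset":[-10,2.2,0],"spin":0.39},{"grip":0.0,"offset":[-13.4,2.9,0],"spin":0.52},{"grip":0.0,"offset":[-16.7,3.6,0],"spin":0.638}])

```text
time_s: 11.65
tcp_pos: [0.4999, 0.1811, 0.1718]
ee_rot: [[-0.769, -0.639, -0.001], [-0.639, 0.769, -0.0], [0.001, 0.001, -1.0]]
wrist_force: [0.4, 0.0, -2.5]
gripper_width: 0.131
gripper_force: 30.0
```

apply_moves(plan=[{"grip":0.0,"offset":[-1.9,2.7,0],"spin":0.14},{"grip":0.0,"offset":[-3.9,5.5,0],"spin":0.28},{"grip":0.0,"offset":[-5.8,8.2,0],"spin":0.42},{"grip":0.0,"offset":[-7.7,11,0],"spin":0.56},{"grip":0.0,"offset":[-9.7,13.7,0],"spin":0.698}])

```text
time_s: 12.15
tcp_pos: [0.4859, 0.3482, 0.1716]
ee_rot: [[-1.0, 0.005, -0.002], [0.005, 1.0, -0.001], [0.002, -0.001, -1.0]]
wrist_force: [0.8, -0.2, -2.6]
gripper_width: 0.131
gripper_force: 30.0
```

apply_moves(plan=[{"grip":0.0,"offset":[0,0,0],"spin":0},{"grip":0.0,"offset":[0,0,0],"spin":0}])

```text
time_s: 12.35
tcp_pos: [0.4861, 0.3474, 0.1712]
ee_rot: [[-1.0, -0.003, -0.002], [-0.003, 1.0, -0.002], [0.002, -0.002, -1.0]]
wrist_force: [-0.0, -0.6, -2.1]
gripper_width: 0.131
gripper_force: 30.0
```

```bash
python3 - <<'E'
from h import *
s=r.sense(); print(cur(),s['gripper_width'],s['gripper_force'],s['wrist_force'])
c=cap('top','t6.png'); 
W=hgt(c); hsv=cv2.cvtColor(c['img'],cv2.COLOR_BGR2HSV); ok=(c['depth']>0)&(hsv[...,2]<50)&(abs(W[...,2])<.008)
ok[:,:100]=0;ok[:,230:]=0; n,l,st,cc=cv2.connectedComponentsWithStats(ok.astype(np.uint8)); i=1+st[1:,4].argmax(); print(st[i],[np.round(a,3) for a in cv2.minAreaRect(W[l==i][:,:2].astype(np.float32))])
plan((.486,.347,.0263,-180))
E
```

```text
[np.float64(0.486093844646522), np.float64(0.3474249914658576), np.float64(0.17115460875788674), -179.84470389429083] 0.13140633627426607 29.9996155500412 [-0.0250689  -0.56563441 -2.09726673]
[ 153  161   34  122 2735] [array([0.48 , 0.332]), array([0.345, 0.096]), np.float64(2.586)]
[0.03, 0.02, 14.51] spin 0.002 | rows>= 3
```

View pics/t6.png

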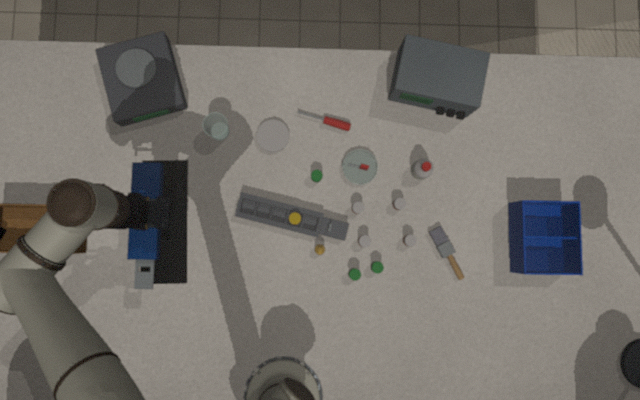

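apply_moves(plan=[{"grip":0.0,"offset":[0,0,4],"spin":0},{"grip":0.0,"offset":[0,0,8],"spin":0},{"grip":0.0,"offset":[0,0,12],"spin":0},{"grip":0.0,"offset":[0,0,13.5],"spin":0},{"grip":0.0,"offset":[0,0,14],"spin":0}])

```text
time_s: 12.9
tcp_pos: [0.486, 0.3448, 0.0296]
ee_rot: [[-1.0, 0.0, -0.004], [0.0, 1.0, -0.004], [0.004, -0.004, -1.0]]
wrist_force: [-0.7, -1.3, -1.7]
gripper_width: 0.134
gripper_force: 30.0
```

apply_moves(plan=[{"grip":0.0,"offset":[0,0,0.2],"spin":0},{"grip":0.0,"offset":[0,0,0.4],"spin":0},{"grip":0.0,"offset":[0,0,0.5],"spin":0},{"grip":0.0,"offset":[0,0,0.5],"spin":0}])

```text
time_s: 13.3
tcp_pos: [0.4874, 0.3479, 0.0279]
ee_rot: [[-1.0, -0.001, 0.001], [-0.001, 1.0, 0.001], [-0.001, 0.001, -1.0]]
wrist_force: [-0.3, -0.6, -2.6]
gripper_width: 0.131
gripper_force: 30.0
```

apply_moves(plan=[{"grip":0.0,"offset":[0,0,0.1],"spin":0},{"grip":0.0,"offset":[0,0,0.2],"spin":0},{"grip":0.0,"offset":[0,0,0.2],"spin":0}])

```text
time_s: 13.6
tcp_pos: [0.4873, 0.348, 0.0263]
ee_rot: [[-1.0, -0.002, 0.001], [-0.002, 1.0, 0.001], [-0.001, 0.001, -1.0]]
wrist_force: [-1.5, -1.6, 4.9]
gripper_width: 0.131
gripper_force: 30.0
```

```bash
python3 - <<'E'
from h import *
s=r.sense(); print(cur(),s['gripper_width'],s['wrist_force'])
E
```

```text
[np.float64(0.4873102000929803), np.float64(0.34798995540270383), np.float64(0.02632639385339878), -179.91193929711048] 0.1307246023391339 [-1.5126395  -1.5512144   4.93216987]
```

apply_moves(plan=[{"grip":0.45,"offset":[0,0,0],"spin":0},{"grip":0.45,"offset":[0,0,0],"spin":0},{"grip":0.45,"offset":[0,0,0],"spin":0},{"grip":0.45,"offset":[0,0,0],"spin":0},{"grip":0.45,"offset":[0,0,-3],"spin":0}])

```text
time_s: 14.1
tcp_pos: [0.4847, 0.3451, 0.0511]
ee_rot: [[-1.0, 0.0, -0.007], [0.0, 1.0, -0.007], [0.007, -0.007, -1.0]]
wrist_force: [0.1, -0.0, -0.4]
gripper_width: 0.43
gripper_force: 0.0
```

apply_moves(plan=[{"grip":0.45,"offset":[0,0,-5],"spin":0},{"grip":0.45,"offset":[0,0,-9],"spin":0},{"grip":0.45,"offset":[0,0,-13],"spin":0},{"grip":0.45,"offset":[0,0,-13],"spin":0}])

```text
time_s: 14.5
tcp_pos: [0.49, 0.35, 0.192]
ee_rot: [[-1.0, -0.002, 0.01], [-0.002, 1.0, 0.009], [-0.01, 0.009, -1.0]]
wrist_force: [0.0, -0.2, -0.4]
gripper_width: 0.449
gripper_force: 0.0
```

```bash
cat >> h.py <<'E'
def jars(c):
    """(x,y,radius,colour) of 36 mm high round things; depth points grouped in the picture"""
    W=hgt(c); z=W[...,2]; m=((c['depth']>0)&(z>.028)&(z<.052)&(abs(W[...,0]-.5)<.25)&(abs(W[...,1]+.1)<.35)).astype(np.uint8)
    n,l,s,cc=cv2.connectedComponentsWithStats(m); hsv=cv2.cvtColor(c['img'],cv2.COLOR_BGR2HSV); o=[]
    for i in range(1,n):
        q=W[l==i]; t=q[q[:,2]>.033]
        if len(t)<20: continue
        (x,y),rd=cv2.minEnclosingCircle(t[:,:2].astype(np.float32))
        if .011<rd<.024: o.append((round(x,4),round(y,4),round(rd,4),np.median(t[:,2]).round(3),np.median(hsv[l==i],0).astype(int).tolist(),cc[i].round().astype(int).tolist()))
    return o
E
python3 - <<'E'
from h import *
print(cur())
c=cap('top'); W=hgt(c); hsv=cv2.cvtColor(c['img'],cv2.COLOR_BGR2HSV)
for j in jars(c): print(j)
z=W[...,2]; m=(c['depth']>0)&(z>.026)&(z<.034); n,l,s,cc=cv2.connectedComponentsWithStats(m.astype(np.uint8)); k=[i for i in range(1,n) if s[i,4]>200 and 230<cc[i][0]<360]
for i in k: print('carrier',s[i],[np.round(a,4) for a in cv2.minAreaRect(W[l==i][:,:2].astype(np.float32))])
y=cv2.inRange(hsv,(18,120,80),(35,255,255))>0; n,l,s,cc=cv2.connectedComponentsWithStats(y.astype(np.uint8))
for i in range(1,n):
    if s[i,4]>30: print('yellow',cc[i].round(),s[i,4],np.median(W[l==i],0).round(4))
o=np.array([.5015,.021])
for k in range(5): print(k,(o+(-.09+.045*k)*np.array([.2315,.9728])).round(4))
b=(cv2.inRange(hsv,(100,90,20),(130,255,255))>0)&(z>.028)&(z<.038); b[:,250:]=0
print('cover',b.sum(),[np.round(a,4) for a in cv2.minAreaRect(W[b][:,:2].astype(np.float32))])
E
```

```text
[np.float64(0.489994809706086), np.float64(0.3499936253361706), np.float64(0.1919693683082681), -179.90025482309832]
(0.6444, -0.2171, 0.0116, np.float64(0.043), [2, 145, 123], [365, 166])
(0.6153, -0.0829, 0.0166, np.float64(0.037), [62, 112, 99], [317, 175])
(0.541, -0.3187, 0.017, np.float64(0.037), [15, 17, 134], [400, 203])
(0.5276, -0.201, 0.0165, np.float64(0.037), [15, 17, 134], [358, 207])
(0.4337, -0.2201, 0.0169, np.float64(0.036), [15, 16, 134], [365, 241])
(0.4387, -0.3482, 0.017, np.float64(0.036), [15, 17, 134], [410, 240])
(0.4082, -0.0953, 0.014, np.float64(0.041), [20, 134, 121], [320, 249])
(0.3626, -0.2565, 0.017, np.float64(0.036), [61, 109, 101], [378, 267])
(0.3417, -0.1932, 0.0169, np.float64(0.037), [61, 110, 101], [355, 274])
carrier [ 235  192  115   48 1406] [array([ 0.4948, -0.017 ]), array([0.3158, 0.0702]), np.float64(76.754)]
yellow [295. 218.] 123 [ 0.492  -0.0237  0.046 ]
yellow [319. 249.] 56 [ 0.4081 -0.0926  0.0319]
0 [ 0.4807 -0.0666]
1 [ 0.4911 -0.0228]
2 [0.5015 0.021 ]
3 [0.5119 0.0648]
4 [0.5223 0.1086]
cover 1497 [array([0.5004, 0.3464]), array([0.2392, 0.0716]), np.float64(0.2567)]
```

```bash
python3 - <<'E'
from h import *
plan((.505,.21,.20,-143),(.53,.13,.22,-103.4))
E
```

```text
[-1.65, -13.89, -1.15] spin -0.645 | rows>= 5
[2.82, -7.89, -2.0] spin -0.691 | rows>= 5
```

apply_moves(plan=[{"grip":0.6,"offset":[-1.5,-14,-1],"spin":-0.645},{"grip":0.6,"offset":[-1.5,-14,-1],"spin":-0.645},{"grip":0.6,"offset":[-1.5,-14,-1],"spin":-0.645},{"grip":0.6,"offset":[-1.5,-14,-1],"spin":-0.645},{"grip":0.6,"offset":[-1.5,-14,-1],"spin":-0.645}])

```text
time_s: 15.05
tcp_pos: [0.5016, 0.2057, 0.1938]
ee_rot: [[-0.798, -0.603, -0.002], [-0.603, 0.798, -0.001], [0.002, 0.0, -1.0]]
wrist_force: [0.3, 0.3, 0.5]
gripper_width: 0.599
gripper_force: 0.0
```

apply_moves(plan=[{"grip":0.6,"offset":[3,-8,-2],"spin":-0.69},{"grip":0.6,"offset":[3,-8,-2],"spin":-0.69},{"grip":0.6,"offset":[3,-8,-2],"spin":-0.69},{"grip":0.6,"offset":[3,-8,-2],"spin":-0.69},{"grip":0.6,"offset":[3,-8,-2],"spin":-0.69}])

```text
time_s: 15.55
tcp_pos: [0.5257, 0.1248, 0.2134]
ee_rot: [[-0.229, -0.973, -0.003], [-0.973, 0.229, -0.001], [0.002, 0.002, -1.0]]
wrist_force: [0.4, -0.2, 0.2]
gripper_width: 0.599
gripper_force: 0.0
```

apply_moves(plan=[{"grip":0.6,"offset":[0,0,0],"spin":0},{"grip":0.6,"offset":[0,0,0],"spin":0}])

```text
time_s: 15.75
tcp_pos: [0.5259, 0.1254, 0.2139]
ee_rot: [[-0.235, -0.972, -0.002], [-0.972, 0.235, -0.001], [0.001, 0.002, -1.0]]
wrist_force: [0.3, 0.3, 0.3]
gripper_width: 0.604
gripper_force: 0.0
```

```bash
python3 - <<'E'
from h import *
print(cur())
c=cap('wrist','w7.png'); W=hgt(c); z=W[...,2]; ok=c['depth']>0
yd=np.array([.2317,.9728]); xd=np.array([.9728,-.2317]); q=W[...,:2]-[.502,.0203]; al=q@yd; ac=q@xd
top=ok&(z>.026)&(z<.034)&(abs(al)<.2)&(abs(ac)<.045); print([np.round(a,4) for a in cv2.minAreaRect(W[top][:,:2].astype(np.float32))])
fl=ok&(z>.005)&(z<.0135)&(abs(al)<.115)&(abs(ac)<.025)
n,l,s,cc=cv2.connectedComponentsWithStats(fl.astype(np.uint8))
for i in range(1,n):
    if s[i,4]>100: print('pocket floor',s[i,4],cc[i].round(),[np.round(a,4) for a in cv2.minAreaRect(W[l==i][:,:2].astype(np.float32))],np.median(W[l==i],0).round(4))
for j in jars(c): print(j)
E
```

```text
[np.float64(0.52587014780817), np.float64(0.12542058319444815), np.float64(0.21390040864904702), -103.59990945445807]
[array([0.5035, 0.031 ]), array([0.2195, 0.0701]), np.float64(76.6044)]
pocket floor 1042 [318.  14.] [array([ 0.4799, -0.0679]), array([0.031 , 0.0402]), np.float64(75.9758)] [ 0.4798 -0.0681  0.009 ]
pocket floor 299 [318.  60.] [array([ 0.4902, -0.0243]), array([0.0376, 0.0399]), np.float64(76.0176)] [ 0.4993 -0.0167  0.0091]
pocket floor 1087 [318.  96.] [array([0.501 , 0.0202]), array([0.0389, 0.0399]), np.float64(76.4898)] [0.5008 0.0199 0.0091]
pocket floor 1010 [319. 134.] [array([0.5115, 0.0648]), array([0.0402, 0.0401]), np.float64(76.5784)] [0.5114 0.0648 0.0092]
pocket floor 870 [319. 170.] [array([0.5222, 0.11  ]), array([0.0376, 0.0396]), np.float64(75.9981)] [0.5224 0.1099 0.0092]
(0.4906, -0.0226, 0.017, np.float64(0.045), [13, 12, 82], [318, 93])
(0.6133, -0.0813, 0.0172, np.float64(0.035), [60, 110, 108], [199, 25])
```

View pics/w7.png

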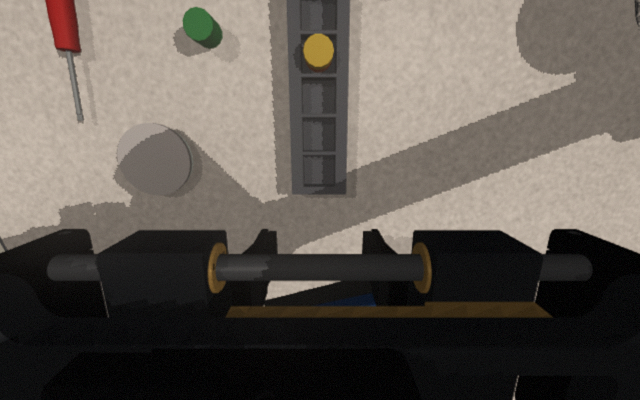

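The carrier is open, with the yellow reference in pocket 1 at (318,50). Pockets 0, 2, 3 and 4 are empty and their floors are measured. Next is the first jar, at about (0.528, -0.201).

```bash
python3 - <<'E'
from h import *
plan((.535,-.09,.17,-103.4))
E
```

```text
[20.74, -5.94, 4.41] spin -0.003 | rows>= 5
```

apply_moves(plan=[{"grip":0.6,"offset":[20.7,-6,4.4],"spin":0},{"grip":0.6,"offset":[20.7,-6,4.4],"spin":0},{"grip":0.6,"offset":[20.7,-6,4.4],"spin":0},{"grip":0.6,"offset":[20.7,-6,4.4],"spin":0},{"grip":0.6,"offset":[20.7,-6,4.4],"spin":0}])

```text
time_s: 16.3
tcp_pos: [0.5353, -0.0928, 0.1695]
ee_rot: [[-0.237, -0.971, -0.003], [-0.971, 0.237, -0.0], [0.001, 0.003, -1.0]]
wrist_force: [0.5, 1.3, -0.7]
gripper_width: 0.601
gripper_force: 0.0
```

```bash
python3 - <<'E'
from h import *
print(cur())
c=cap('wrist')
J=jars(c)
for j in J: print(j)
x,y=min(J,key=lambda j:hypot(j[0]-.5276,j[1]+.201))[:2]
plan((x,y,.10,-103.4),(x,y,.011,-103.4))
E
```

```text
[np.float64(0.535348894590406), np.float64(-0.09277862712874418), np.float64(0.16952862968719462), -103.73707397203553]
(0.3629, -0.2434, 0.012, np.float64(0.035), [63, 142, 69], [456, 3])
(0.4315, -0.2189, 0.0171, np.float64(0.035), [13, 29, 156], [390, 47])
(0.3393, -0.1918, 0.0172, np.float64(0.035), [64, 154, 101], [486, 52])
(0.5247, -0.2, 0.0168, np.float64(0.035), [13, 29, 155], [304, 91])
(0.6409, -0.2162, 0.0124, np.float64(0.041), [2, 170, 127], [190, 103])
(0.6129, -0.0821, 0.0169, np.float64(0.035), [61, 119, 94], [255, 217])
[10.56, -1.51, 6.91] spin -0.007 | rows>= 3
[-0.0, 0.0, 8.9] spin -0.0 | rows>= 2
```

apply_moves(plan=[{"grip":0.6,"offset":[10.6,-1.5,3],"spin":0},{"grip":0.6,"offset":[10.6,-1.5,6.9],"spin":0},{"grip":0.6,"offset":[10.6,-1.5,6.9],"spin":0},{"grip":0.6,"offset":[10.6,-1.5,6.9],"spin":0},{"grip":0.6,"offset":[10.6,-1.5,6.9],"spin":0}])

```text
time_s: 16.85
tcp_pos: [0.5264, -0.1963, 0.1017]
ee_rot: [[-0.234, -0.972, -0.001], [-0.972, 0.234, -0.0], [0.0, 0.001, -1.0]]
wrist_force: [1.0, -0.3, -0.3]
gripper_width: 0.604
gripper_force: 0.0
```

apply_moves(plan=[{"grip":0.6,"offset":[0,0,4],"spin":0},{"grip":0.6,"offset":[0,0,7.5],"spin":0},{"grip":0.6,"offset":[0,0,8.7],"spin":0},{"grip":0.6,"offset":[0,0,8.7],"spin":0},{"grip":0.0,"offset":[0,0,8.7],"spin":0}])

```text
time_s: 17.35
tcp_pos: [0.5282, -0.1959, 0.0167]
ee_rot: [[-0.231, -0.973, 0.003], [-0.973, 0.231, -0.001], [0.0, -0.003, -1.0]]
wrist_force: [0.3, -0.8, 0.9]
gripper_width: 0.568
gripper_force: 0.0
```

```bash
python3 - <<'E'
from h import *
s=r.sense();print(cur(),s['gripper_width'],s['gripper_force'],s['wrist_force'])
E
```

```text
[np.float64(0.5282463245020086), np.float64(-0.1959298509707316), np.float64(0.016718920429618873), -103.37060711207553] 0.5681548163268583 0.0 [ 0.28321597 -0.81177306  0.88860405]
```

apply_moves(plan=[{"grip":0.55,"offset":[0.45,0,0.3],"spin":0},{"grip":0.55,"offset":[0.45,0,0.3],"spin":0},{"grip":0.55,"offset":[0.45,0,0.3],"spin":0}])

```text
time_s: 17.65
tcp_pos: [0.5258, -0.2009, 0.0129]
ee_rot: [[-0.233, -0.972, 0.002], [-0.972, 0.233, -0.0], [-0.0, -0.002, -1.0]]
wrist_force: [-0.6, 0.1, -0.6]
gripper_width: 0.552
gripper_force: 0.0
```

```bash
python3 - <<'E'
from h import *
s=r.sense();print(cur(),s['gripper_width'],s['gripper_force'],s['wrist_force'])
E
```

```text
[np.float64(0.5258055733630272), np.float64(-0.20091759858856226), np.float64(0.012858362188451287), -103.486497657066] 0.5516405320076335 0.0 [-0.57303645  0.0791198  -0.61090295]
```

apply_moves(plan=[{"grip":0.0,"offset":[0,0,0],"spin":0},{"grip":0.0,"offset":[0,0,0],"spin":0},{"grip":0.0,"offset":[0,0,0],"spin":0},{"grip":0.0,"offset":[0,0,0],"spin":0},{"grip":0.0,"offset":[0,0,0],"spin":0}])

```text
time_s: 18.15
tcp_pos: [0.5254, -0.2007, 0.0121]
ee_rot: [[-0.233, -0.973, 0.0], [-0.973, 0.233, -0.0], [0.0, -0.0, -1.0]]
wrist_force: [0.1, 0.2, 1.9]
gripper_width: 0.374
gripper_force: 30.0
```

```bash
python3 - <<'E'
from h import *
s=r.sense();p=cur();print(p,s['gripper_width'],s['gripper_force'],s['wrist_force'])
p[2]+=.08
plan((.522,.02,.11,-103.4),(.522,.110,.11,-103.4),(.522,.110,.023,-103.4),start=p)
E
```

```text
[np.float64(0.5253569107716367), np.float64(-0.20068990834912037), np.float64(0.012111238052419017), -103.46032568644402] 0.37448230908818925 30.000412166118622 [0.14896125 0.2294084  1.91384051]
[-21.38, 5.46, -1.79] spin -0.001 | rows>= 5
[-8.75, 2.09, -0.0] spin -0.0 | rows>= 2
[-0.0, 0.0, 8.7] spin -0.0 | rows>= 2
```

apply_moves(plan=[{"grip":0.0,"offset":[0,0,-4],"spin":0},{"grip":0.0,"offset":[0,0,-8],"spin":0},{"grip":0.0,"offset":[0,0,-9.5],"spin":0}])

```text
time_s: 18.45
tcp_pos: [0.5276, -0.2011, 0.1108]
ee_rot: [[-0.232, -0.973, 0.007], [-0.973, 0.232, -0.002], [-0.0, -0.007, -1.0]]
wrist_force: [1.0, 0.2, -0.2]
gripper_width: 0.375
gripper_force: 30.0
```

apply_moves(plan=[{"grip":0.0,"offset":[-4.3,1.1,0],"spin":0},{"grip":0.0,"offset":[-8.6,2.2,0],"spin":0},{"grip":0.0,"offset":[-12.9,3.3,0],"spin":0},{"grip":0.0,"offset":[-17.2,4.4,0],"spin":0},{"grip":0.0,"offset":[-21.4,5.5,0],"spin":0}])

```text
time_s: 18.95
tcp_pos: [0.5212, 0.022, 0.1068]
ee_rot: [[-0.233, -0.972, -0.0], [-0.972, 0.233, 0.0], [-0.0, 0.0, -1.0]]
wrist_force: [0.9, -0.7, -0.8]
gripper_width: 0.376
gripper_force: 30.0
```

apply_moves(plan=[{"grip":0.0,"offset":[-4.4,1,0],"spin":0},{"grip":0.0,"offset":[-8.7,2.1,0],"spin":0},{"grip":0.0,"offset":[-8.7,2.1,0],"spin":0},{"grip":0.0,"offset":[-8.7,2.1,0],"spin":0}])

```text
time_s: 19.35
tcp_pos: [0.521, 0.1107, 0.1065]
ee_rot: [[-0.231, -0.973, -0.001], [-0.973, 0.231, -0.0], [0.0, 0.001, -1.0]]
wrist_force: [-0.7, 0.3, -0.2]
gripper_width: 0.377
gripper_force: 30.0
```

```bash
python3 - <<'E'
from h import *
s=r.sense();print(cur(),s['gripper_width'],s['gripper_force'],s['wrist_force'])
plan((.522,.110,.05,-103.4),(.522,.110,.022,-103.4))
E
```

```text
[np.float64(0.5209899220483846), np.float64(0.11071944598993474), np.float64(0.1065339837466457), -103.34358659660187] 0.37749541526769154 29.999672770500183 [-0.73687831  0.34146013 -0.21931376]
[0.05, -0.11, 5.65] spin 0.001 | rows>= 2
[-0.0, 0.0, 2.8] spin -0.0 | rows>= 1
```

apply_moves(plan=[{"grip":0.0,"offset":[0,-0.1,4],"spin":0},{"grip":0.0,"offset":[0,-0.1,6],"spin":0},{"grip":0.0,"offset":[0,-0.1,6.5],"spin":0},{"grip":0.0,"offset":[0,-0.1,7],"spin":0},{"grip":0.0,"offset":[0,-0.1,7.5],"spin":0}])

```text
time_s: 19.85
tcp_pos: [0.5234, 0.1093, 0.0327]
ee_rot: [[-0.234, -0.972, 0.002], [-0.972, 0.234, 0.001], [-0.001, -0.002, -1.0]]
wrist_force: [0.6, -0.5, -0.5]
gripper_width: 0.378
gripper_force: 30.0
```

apply_moves(plan=[{"grip":0.0,"offset":[0,0,0.3],"spin":0},{"grip":0.0,"offset":[0,0,0.6],"spin":0},{"grip":0.0,"offset":[0,0,0.8],"spin":0},{"grip":0.0,"offset":[0,0,0.9],"spin":0},{"grip":0.0,"offset":[0,0,0.9],"spin":0}])

```text
time_s: 20.35
tcp_pos: [0.5225, 0.1096, 0.023]
ee_rot: [[-0.233, -0.973, 0.0], [-0.973, 0.233, 0.0], [-0.0, -0.0, -1.0]]
wrist_force: [0.8, -0.0, -0.4]
gripper_width: 0.378
gripper_force: 30.0
```

apply_moves(plan=[{"grip":0.0,"offset":[0,0,0.1],"spin":0},{"grip":0.52,"offset":[0,0,0.1],"spin":0},{"grip":0.52,"offset":[0,0,0.1],"spin":0},{"grip":0.52,"offset":[0,0,0.1],"spin":0},{"grip":0.52,"offset":[0,0,0.1],"spin":0}])

```text
time_s: 20.85
tcp_pos: [0.5225, 0.1096, 0.022]
ee_rot: [[-0.233, -0.973, 0.0], [-0.973, 0.233, 0.0], [-0.0, -0.0, -1.0]]
wrist_force: [0.9, 0.5, 0.5]
gripper_width: 0.516
gripper_force: 0.0
```

apply_moves(plan=[{"grip":0.52,"offset":[0,0,-3],"spin":0},{"grip":0.52,"offset":[0,0,-7],"spin":0},{"grip":0.6,"offset":[0,0,-11],"spin":0},{"grip":0.6,"offset":[0,0,-14],"spin":0}])

```text
time_s: 21.25
tcp_pos: [0.5231, 0.1097, 0.1647]
ee_rot: [[-0.232, -0.973, 0.003], [-0.973, 0.232, 0.001], [-0.002, -0.002, -1.0]]
wrist_force: [1.0, -0.1, 0.2]
gripper_width: 0.586
gripper_force: 0.0
```

```bash
python3 - <<'E'
from h import *
print(cur())
for j in jars(cap('top')): print(j)
plan((.475,-.01,.16,-103.4),(.46,-.11,.16,-103.4))
E
```

```text
[np.float64(0.523107084978841), np.float64(0.10973932321972059), np.float64(0.16470215105350514), -103.44399553067107]
(0.7234, 0.1868, 0.0215, np.float64(0.043), [63, 18, 112], [223, 136])
(0.6446, -0.2165, 0.0123, np.float64(0.042), [2, 152, 122], [365, 166])
(0.6152, -0.0829, 0.0166, np.float64(0.037), [62, 116, 100], [317, 175])
(0.5406, -0.319, 0.0173, np.float64(0.036), [15, 16, 134], [400, 203])
(0.5231, 0.1025, 0.0146, np.float64(0.044), [13, 19, 118], [251, 207])
(0.4341, -0.2191, 0.0165, np.float64(0.036), [15, 15, 135], [365, 240])
(0.4384, -0.3483, 0.0169, np.float64(0.037), [15, 17, 134], [411, 240])
(0.4089, -0.0976, 0.012, np.float64(0.04), [20, 134, 119], [320, 249])
(0.3624, -0.2555, 0.0166, np.float64(0.037), [61, 110, 101], [378, 267])
(0.3416, -0.1933, 0.0171, np.float64(0.036), [61, 108, 102], [355, 274])
[12.91, 2.18, 0.97] spin 0.0 | rows>= 3
[10.08, -0.86, -0.0] spin -0.0 | rows>= 3
```

```bash
python3 - <<'E'
from h import *
plan((.455,-.08,.16,-103.4),(.4325,-.2195,.11,-103.4),(.4325,-.2195,.012,-103.4))
E
```

```text
[20.19, 2.5, 0.97] spin 0.0 | rows>= 5
[14.09, -1.04, 5.0] spin -0.0 | rows>= 3
[-0.0, 0.0, 9.8] spin -0.0 | rows>= 2
```

apply_moves(plan=[{"grip":0.6,"offset":[20.2,2.5,0.9],"spin":0},{"grip":0.6,"offset":[20.2,2.5,0.9],"spin":0},{"grip":0.6,"offset":[20.2,2.5,0.9],"spin":0},{"grip":0.6,"offset":[20.2,2.5,0.9],"spin":0},{"grip":0.6,"offset":[20.2,2.5,0.9],"spin":0}])

```text
time_s: 21.8
tcp_pos: [0.4479, -0.0846, 0.1524]
ee_rot: [[-0.238, -0.971, -0.003], [-0.971, 0.238, -0.0], [0.001, 0.002, -1.0]]
wrist_force: [0.4, 0.4, -0.2]
gripper_width: 0.601
gripper_force: 0.0
```

apply_moves(plan=[{"grip":0.6,"offset":[0,0,0],"spin":0}])

```text
time_s: 21.9
tcp_pos: [0.4506, -0.0822, 0.153]
ee_rot: [[-0.235, -0.972, 0.0], [-0.972, 0.235, 0.0], [-0.0, -0.0, -1.0]]
wrist_force: [1.0, -0.1, 0.8]
gripper_width: 0.6
gripper_force: 0.0
```

```bash
python3 - <<'E'
from h import *
print(cur())
J=jars(cap('wrist'))
for j in J: print(j)
x,y=min(J,key=lambda j:hypot(j[0]-.4325,j[1]+.2195))[:2]
plan((x,y,.11,-103.4),(x,y,.012,-103.4))
E
```

```text
[np.float64(0.4506360430381752), np.float64(-0.0821825383882616), np.float64(0.15297010154550045), -103.61716664745316]
(0.3615, -0.2467, 0.014, np.float64(0.035), [61, 127, 91], [371, 5])
(0.4313, -0.219, 0.0169, np.float64(0.035), [13, 29, 153], [305, 54])
(0.3389, -0.1922, 0.017, np.float64(0.035), [62, 134, 97], [406, 59])
(0.6404, -0.2162, 0.0123, np.float64(0.041), [2, 165, 106], [97, 111])
(0.4675, -0.12, 0.0113, np.float64(0.048), [10, 12, 72], [297, 174])
(0.6115, -0.086, 0.0166, np.float64(0.035), [59, 104, 60], [176, 223])
(0.4887, -0.0285, 0.0158, np.float64(0.044), [21, 176, 126], [297, 247])
[13.86, -1.27, 4.31] spin -0.002 | rows>= 3
[-0.0, 0.0, 9.8] spin -0.0 | rows>= 2
```

apply_moves(plan=[{"grip":0.6,"offset":[13.9,-1.3,4.3],"spin":0},{"grip":0.6,"offset":[13.9,-1.3,4.3],"spin":0},{"grip":0.6,"offset":[13.9,-1.3,4.3],"spin":0},{"grip":0.6,"offset":[13.9,-1.3,4.3],"spin":0},{"grip":0.6,"offset":[13.9,-1.3,4.3],"spin":0}])

```text
time_s: 22.45
tcp_pos: [0.432, -0.2192, 0.1094]
ee_rot: [[-0.233, -0.972, -0.001], [-0.972, 0.233, 0.0], [0.0, 0.001, -1.0]]
wrist_force: [0.3, 0.2, 0.5]
gripper_width: 0.603
gripper_force: 0.0
```

```bash
python3 - <<'E'
from h import *
print(cur()); plan((.4318,-.219,.012,-103.4))
E
```

```text
[np.float64(0.432000582818256), np.float64(-0.21921120831575144), np.float64(0.10938580805261734), -103.48464019748334]
[-0.02, 0.02, 9.74] spin -0.001 | rows>= 2
```

apply_moves(plan=[{"grip":0.6,"offset":[0,0,4],"spin":0},{"grip":0.6,"offset":[0,0,8],"spin":0},{"grip":0.6,"offset":[0,0,9.8],"spin":0},{"grip":0.6,"offset":[0,0,9.8],"spin":0},{"grip":0.6,"offset":[0,0,9.8],"spin":0}])

```text
time_s: 22.95
tcp_pos: [0.4331, -0.2182, 0.0127]
ee_rot: [[-0.23, -0.973, 0.001], [-0.973, 0.23, -0.001], [0.0, -0.001, -1.0]]
wrist_force: [-0.8, 0.2, 0.6]
gripper_width: 0.597
gripper_force: 0.0
```

apply_moves(plan=[{"grip":0.0,"offset":[0,0,0],"spin":0},{"grip":0.0,"offset":[0,0,0],"spin":0},{"grip":0.0,"offset":[0,0,0],"spin":0},{"grip":0.0,"offset":[0,0,0],"spin":0},{"grip":0.0,"offset":[0,0,0],"spin":0}])

```text
time_s: 23.45
tcp_pos: [0.432, -0.2194, 0.0129]
ee_rot: [[-0.233, -0.973, 0.002], [-0.973, 0.233, -0.0], [-0.0, -0.002, -1.0]]
wrist_force: [-0.8, 1.7, 6.4]
gripper_width: 0.377
gripper_force: 30.0
```

apply_moves(plan=[{"grip":0.0,"offset":[0,0,-4],"spin":0},{"grip":0.0,"offset":[0,0,-8],"spin":0},{"grip":0.0,"offset":[0,0,-9.5],"spin":0},{"grip":0.0,"offset":[0,0,-9.5],"spin":0}])

```text
time_s: 23.85
tcp_pos: [0.4331, -0.2197, 0.1095]
ee_rot: [[-0.233, -0.972, 0.006], [-0.972, 0.233, -0.001], [-0.0, -0.006, -1.0]]
wrist_force: [-0.4, 0.2, -0.5]
gripper_width: 0.378
gripper_force: 30.0
```

```bash
python3 - <<'E'
from h import *
s=r.sense();print(cur(),s['gripper_width'],s['gripper_force'])
plan((.48,-.04,.11,-103.4),(.5115,.0648,.11,-103.4))
E
```

```text
[np.float64(0.43305405174637723), np.float64(-0.21974502185311728), np.float64(0.10945612641257266), -103.46986084011776] 0.3776887655335029 29.999384880065918
[-18.57, -0.38, -0.05] spin -0.001 | rows>= 4
[-10.92, -0.64, -0.0] spin -0.0 | rows>= 3
```

apply_moves(plan=[{"grip":0.0,"offset":[-4.6,0,0],"spin":0},{"grip":0.0,"offset":[-9.3,-0.2,0],"spin":0},{"grip":0.0,"offset":[-14,-0.3,0],"spin":0},{"grip":0.0,"offset":[-18.6,-0.4,0],"spin":0}])

```text
time_s: 24.25
tcp_pos: [0.4776, -0.0379, 0.1055]
ee_rot: [[-0.234, -0.972, -0.003], [-0.972, 0.234, -0.0], [0.001, 0.003, -1.0]]
wrist_force: [0.5, -0.1, -1.0]
gripper_width: 0.379
gripper_force: 30.0
```

apply_moves(plan=[{"grip":0.0,"offset":[-4.5,-0.3,0],"spin":0},{"grip":0.0,"offset":[-9,-0.6,0],"spin":0},{"grip":0.0,"offset":[-10.9,-0.6,0],"spin":0},{"grip":0.0,"offset":[-10.9,-0.6,0],"spin":0},{"grip":0.0,"offset":[-10.9,-0.6,0],"spin":0}])

```text
time_s: 24.75
tcp_pos: [0.5086, 0.0649, 0.1054]
ee_rot: [[-0.233, -0.973, -0.003], [-0.973, 0.233, -0.001], [0.002, 0.003, -1.0]]
wrist_force: [0.0, -0.1, -2.1]
gripper_width: 0.376
gripper_force: 30.0
```

```bash
python3 - <<'E'
from h import *
print(cur());plan((.5115,.0648,.033,-103.4))
E
```

```text
[np.float64(0.5085607800869508), np.float64(0.06492444984641407), np.float64(0.10539071931337582), -103.45175692231649]
[-0.06, -0.29, 7.24] spin -0.001 | rows>= 2
```

apply_moves(plan=[{"grip":0.0,"offset":[0,-0.25,3],"spin":0},{"grip":0.0,"offset":[0,-0.25,5.5],"spin":0},{"grip":0.0,"offset":[0,-0.25,5.5],"spin":0},{"grip":0.0,"offset":[0,-0.25,5.5],"spin":0}])

```text
time_s: 25.15
tcp_pos: [0.5119, 0.0635, 0.0518]
ee_rot: [[-0.234, -0.972, -0.001], [-0.972, 0.234, -0.001], [0.001, 0.001, -1.0]]
wrist_force: [1.1, -0.2, -0.6]
gripper_width: 0.375
gripper_force: 30.0
```

```bash
python3 - <<'E'
from h import *
print(cur(),r.sense()['wrist_force']);plan((.5115,.0648,.0225,-103.4))
E
```

```text
[np.float64(0.511864537146649), np.float64(0.06345294300457384), np.float64(0.0518199393402852), -103.53089895686593] [ 1.12374286 -0.19651973 -0.6021114 ]
[-0.12, 0.07, 2.93] spin -0.002 | rows>= 1
```

apply_moves(plan=[{"grip":0.0,"offset":[-0.1,0,0.8],"spin":0},{"grip":0.0,"offset":[-0.1,0,1.5],"spin":0},{"grip":0.0,"offset":[-0.1,0,2.2],"spin":0},{"grip":0.0,"offset":[-0.1,0,2.8],"spin":0},{"grip":0.0,"offset":[-0.1,0,2.8],"spin":0}])

```text
time_s: 25.65
tcp_pos: [0.5123, 0.0656, 0.0234]
ee_rot: [[-0.233, -0.973, -0.001], [-0.973, 0.233, -0.0], [0.001, 0.001, -1.0]]
wrist_force: [-0.3, 1.2, -1.6]
gripper_width: 0.379
gripper_force: 30.0
```

```bash
python3 - <<'E'
from h import *
print(cur(),r.sense()['wrist_force'])
E
```

```text
[np.float64(0.5122879792537954), np.float64(0.06564565177399963), np.float64(0.023372183900454244), -103.45272257022245] [-0.26792315  1.17423588 -1.63823946]
```

apply_moves(plan=[{"grip":0.52,"offset":[0,0,0.05],"spin":0},{"grip":0.52,"offset":[0,0,0.05],"spin":0},{"grip":0.52,"offset":[0,0,0.05],"spin":0},{"grip":0.52,"offset":[0,0,0.05],"spin":0},{"grip":0.52,"offset":[0,0,-2],"spin":0}])

```text
time_s: 26.15
tcp_pos: [0.5105, 0.0649, 0.0421]
ee_rot: [[-0.234, -0.972, -0.005], [-0.972, 0.234, -0.002], [0.003, 0.005, -1.0]]
wrist_force: [-0.0, -0.2, -0.1]
gripper_width: 0.518
gripper_force: 0.0
```

apply_moves(plan=[{"grip":0.52,"offset":[0,0,-4],"spin":0},{"grip":0.6,"offset":[0,0,-8],"spin":0},{"grip":0.6,"offset":[0,0,-12],"spin":0},{"grip":0.6,"offset":[0,0,-12],"spin":0}])

```text
time_s: 26.55
tcp_pos: [0.5163, 0.0668, 0.1703]
ee_rot: [[-0.232, -0.973, 0.013], [-0.973, 0.232, 0.004], [-0.007, -0.012, -1.0]]
wrist_force: [0.7, 0.6, 0.5]
gripper_width: 0.594
gripper_force: 0.0
```

```bash
python3 - <<'E'
from h import *
print(cur())
for j in jars(cap('top')): print(j)
plan((.485,-.07,.16,-103.4),(.455,-.21,.16,-103.4))
E
```

```text
[np.float64(0.5163119292410905), np.float64(0.06679519959696946), np.float64(0.17032570574499553), -103.39160107863304]
(0.7233, 0.1867, 0.0215, np.float64(0.044), [65, 18, 112], [223, 136])
(0.6445, -0.2174, 0.0117, np.float64(0.043), [2, 147, 124], [365, 166])
(0.6149, -0.0829, 0.0165, np.float64(0.037), [62, 120, 99], [317, 175])
(0.5416, -0.319, 0.0168, np.float64(0.036), [15, 17, 134], [400, 203])
(0.438, -0.3474, 0.017, np.float64(0.036), [15, 17, 134], [411, 240])
(0.4069, -0.0964, 0.0133, np.float64(0.04), [20, 137, 120], [320, 249])
(0.3621, -0.2562, 0.0169, np.float64(0.036), [61, 107, 100], [378, 267])
(0.3418, -0.1934, 0.0168, np.float64(0.037), [61, 111, 101], [355, 274])
[13.94, -0.33, 0.72] spin -0.001 | rows>= 3
[14.31, -0.33, -0.0] spin -0.0 | rows>= 3
```

apply_moves(plan=[{"grip":0.6,"offset":[22,-0.5,0.7],"spin":0},{"grip":0.6,"offset":[22,-0.5,0.7],"spin":0},{"grip":0.6,"offset":[22,-0.5,0.7],"spin":0},{"grip":0.6,"offset":[22,-0.5,0.7],"spin":0},{"grip":0.6,"offset":[22,-0.5,0.7],"spin":0}])

```text
time_s: 27.1
tcp_pos: [0.4636, -0.1522, 0.1553]
ee_rot: [[-0.236, -0.972, -0.004], [-0.972, 0.236, 0.0], [0.001, 0.004, -1.0]]
wrist_force: [-0.1, 0.0, -0.8]
gripper_width: 0.595
gripper_force: 0.0
```

apply_moves(plan=[{"grip":0.6,"offset":[6,0,0],"spin":0},{"grip":0.6,"offset":[6,0,0],"spin":0},{"grip":0.6,"offset":[6,0,0],"spin":0},{"grip":0.6,"offset":[6,0,0],"spin":0}])

```text
time_s: 27.5
tcp_pos: [0.4517, -0.2074, 0.1561]
ee_rot: [[-0.233, -0.972, -0.001], [-0.972, 0.233, 0.001], [-0.0, 0.002, -1.0]]
wrist_force: [0.5, -0.1, -0.5]
gripper_width: 0.599
gripper_force: 0.0
```

```bash
python3 - <<'E'
from h import *
print(cur())
J=jars(cap('wrist'))
for j in J: print(j)
x,y=min(J,key=lambda j:hypot(j[0]-.436,j[1]+.347))[:2]
plan((x,y,.11,-103.4),(x,y,.012,-103.4))
E
```

```text
[np.float64(0.45174672157330836), np.float64(-0.207406561089098), np.float64(0.15614631142993732), -103.4887144438104]
(0.4355, -0.3476, 0.0171, np.float64(0.035), [13, 30, 144], [301, 52])
(0.5373, -0.318, 0.0171, np.float64(0.035), [13, 30, 142], [209, 110])
(0.3594, -0.2553, 0.0169, np.float64(0.035), [62, 136, 90], [396, 130])
(0.339, -0.1926, 0.017, np.float64(0.035), [63, 156, 85], [425, 184])
[14.06, -1.65, 4.64] spin -0.0 | rows>= 3
[-0.0, 0.0, 9.8] spin -0.0 | rows>= 2
```

apply_moves(plan=[{"grip":0.6,"offset":[14,-1.6,4.6],"spin":0},{"grip":0.6,"offset":[14,-1.6,4.6],"spin":0},{"grip":0.6,"offset":[14,-1.6,4.6],"spin":0},{"grip":0.6,"offset":[14,-1.6,4.6],"spin":0},{"grip":0.6,"offset":[14,-1.6,4.6],"spin":0}])

```text
time_s: 28.05
tcp_pos: [0.4351, -0.3473, 0.11]
ee_rot: [[-0.233, -0.972, -0.002], [-0.972, 0.233, 0.001], [-0.0, 0.002, -1.0]]
wrist_force: [-0.1, 0.3, -0.4]
gripper_width: 0.601
gripper_force: 0.0
```

```bash
python3 - <<'E'
from h import *
print(cur());plan((.4358,-.3476,.012,-103.4))
E
```

```text
[np.float64(0.4350546477186672), np.float64(-0.3472796045110898), np.float64(0.10999949920223126), -103.48182911124266]
[0.01, -0.08, 9.8] spin -0.001 | rows>= 2
```

apply_moves(plan=[{"grip":0.6,"offset":[0,0,4],"spin":0},{"grip":0.6,"offset":[0,0,8],"spin":0},{"grip":0.6,"offset":[0,0,9.8],"spin":0},{"grip":0.6,"offset":[0,0,9.8],"spin":0},{"grip":0.6,"offset":[0,0,9.8],"spin":0}])

```text
time_s: 28.55
tcp_pos: [0.4366, -0.3468, 0.014]
ee_rot: [[-0.23, -0.973, 0.001], [-0.973, 0.23, -0.001], [0.001, -0.001, -1.0]]
wrist_force: [0.2, 0.1, -0.3]
gripper_width: 0.6
gripper_force: 0.0
```

apply_moves(plan=[{"grip":0.0,"offset":[0,0,0],"spin":0},{"grip":0.0,"offset":[0,0,0],"spin":0},{"grip":0.0,"offset":[0,0,0],"spin":0},{"grip":0.0,"offset":[0,0,0],"spin":0},{"grip":0.0,"offset":[0,0,0],"spin":0}])

```text
time_s: 29.05
tcp_pos: [0.4358, -0.3479, 0.014]
ee_rot: [[-0.233, -0.973, 0.002], [-0.973, 0.233, -0.001], [0.0, -0.002, -1.0]]
wrist_force: [-0.1, 2.2, 5.7]
gripper_width: 0.377
gripper_force: 30.0
```

apply_moves(plan=[{"grip":0.0,"offset":[0,0,-4],"spin":0},{"grip":0.0,"offset":[0,0,-8],"spin":0},{"grip":0.0,"offset":[0,0,-9.5],"spin":0},{"grip":0.0,"offset":[0,0,-9.5],"spin":0}])

```text
time_s: 29.45
tcp_pos: [0.4366, -0.3486, 0.1107]
ee_rot: [[-0.233, -0.972, 0.006], [-0.973, 0.233, -0.003], [0.001, -0.006, -1.0]]
wrist_force: [0.1, -0.1, -0.9]
gripper_width: 0.378
gripper_force: 30.0
```

```bash
python3 - <<'E'
from h import *
s=r.sense();print(cur(),s['gripper_width'],s['gripper_force'])
plan((.46,-.15,.11,-103.4),(.501,.0203,.11,-103.4))
E
```

```text
[np.float64(0.43661115205848683), np.float64(-0.3485820157941531), np.float64(0.11070897127808055), -103.4657158603432] 0.3784414199942031 29.999214112758636
[-19.86, 2.35, 0.07] spin -0.001 | rows>= 4
[-17.52, -0.04, -0.0] spin -0.0 | rows>= 4
```

apply_moves(plan=[{"grip":0.0,"offset":[-4.9,0.6,0],"spin":0},{"grip":0.0,"offset":[-9.8,1.2,0],"spin":0},{"grip":0.0,"offset":[-14.7,1.8,0],"spin":0},{"grip":0.0,"offset":[-19.8,2.3,0],"spin":0},{"grip":0.0,"offset":[-19.8,2.3,0],"spin":0}])

```text
time_s: 29.95
tcp_pos: [0.4584, -0.1454, 0.1067]
ee_rot: [[-0.227, -0.974, -0.002], [-0.974, 0.227, 0.001], [-0.0, 0.002, -1.0]]
wrist_force: [0.3, 0.5, -0.8]
gripper_width: 0.379
gripper_force: 30.0
```

apply_moves(plan=[{"grip":0.0,"offset":[-4.5,0,0],"spin":0},{"grip":0.0,"offset":[-9,0,0],"spin":0},{"grip":0.0,"offset":[-13.5,0,0],"spin":0},{"grip":0.0,"offset":[-17.5,0,0],"spin":0},{"grip":0.0,"offset":[-17.5,0,0],"spin":0}])

```text
time_s: 30.45
tcp_pos: [0.5005, 0.0234, 0.1067]
ee_rot: [[-0.229, -0.974, -0.001], [-0.974, 0.229, -0.0], [0.0, 0.001, -1.0]]
wrist_force: [0.2, 0.5, -1.0]
gripper_width: 0.373
gripper_force: 30.0
```

apply_moves(plan=[{"grip":0.0,"offset":[0,0,3],"spin":0},{"grip":0.0,"offset":[0,0,5],"spin":0},{"grip":0.0,"offset":[0,0,5],"spin":0},{"grip":0.0,"offset":[0,0,5],"spin":0}])

```text
time_s: 30.85
tcp_pos: [0.4992, 0.0195, 0.0574]
ee_rot: [[-0.234, -0.972, -0.002], [-0.972, 0.234, -0.001], [0.001, 0.002, -1.0]]
wrist_force: [0.5, -0.6, 0.0]
gripper_width: 0.379
gripper_force: 30.0
```

```bash
python3 - <<'E'
from h import *
print(cur());plan((.501,.0203,.0238,-103.4))
E
```

```text
[np.float64(0.4991740541563252), np.float64(0.019473943245694743), np.float64(0.05735279393224172), -103.50842880661256]
[-0.12, -0.16, 3.36] spin -0.002 | rows>= 1
```

apply_moves(plan=[{"grip":0.0,"offset":[0,-0.12,0.3],"spin":0},{"grip":0.0,"offset":[0,-0.12,0.6],"spin":0},{"grip":0.0,"offset":[0,-0.12,0.6],"spin":0}])

```text
time_s: 31.15
tcp_pos: [0.5008, 0.02, 0.0522]
ee_rot: [[-0.233, -0.972, 0.0], [-0.972, 0.233, 0.0], [-0.0, -0.0, -1.0]]
wrist_force: [-0.3, 0.0, 0.2]
gripper_width: 0.375
gripper_force: 30.0
```

```bash
python3 - <<'E'
from h import *
print(cur());plan((.501,.0203,.0238,-103.4))
E
```

```text
[np.float64(0.5008361303897326), np.float64(0.020009804047119963), np.float64(0.05216430704269397), -103.4899306158693]
[-0.03, -0.01, 2.84] spin -0.002 | rows>= 1
```

apply_moves(plan=[{"grip":0.0,"offset":[0,0,0.8],"spin":0},{"grip":0.0,"offset":[0,0,1.5],"spin":0},{"grip":0.0,"offset":[0,0,2.2],"spin":0},{"grip":0.0,"offset":[0,0,2.8],"spin":0},{"grip":0.0,"offset":[0,0,2.8],"spin":0}])

```text
time_s: 31.65
tcp_pos: [0.5006, 0.0201, 0.0237]
ee_rot: [[-0.232, -0.973, -0.001], [-0.973, 0.232, -0.001], [0.001, 0.001, -1.0]]
wrist_force: [-0.7, 0.4, 1.6]
gripper_width: 0.377
gripper_force: 30.0
```

apply_moves(plan=[{"grip":0.52,"offset":[0,0,0],"spin":0},{"grip":0.52,"offset":[0,0,0],"spin":0},{"grip":0.52,"offset":[0,0,0],"spin":0},{"grip":0.52,"offset":[0,0,0],"spin":0},{"grip":0.52,"offset":[0,0,-2],"spin":0}])

```text
time_s: 32.15
tcp_pos: [0.4987, 0.0195, 0.042]
ee_rot: [[-0.234, -0.972, -0.006], [-0.972, 0.234, -0.002], [0.003, 0.005, -1.0]]
wrist_force: [-0.0, -0.4, 0.2]
gripper_width: 0.517
gripper_force: 0.0
```

apply_moves(plan=[{"grip":0.52,"offset":[0,0,-4],"spin":0},{"grip":0.6,"offset":[0,0,-8],"spin":0},{"grip":0.6,"offset":[0,0,-12],"spin":0},{"grip":0.6,"offset":[0,0,-12],"spin":0}])

```text
time_s: 32.55
tcp_pos: [0.5047, 0.021, 0.17]
ee_rot: [[-0.232, -0.973, 0.013], [-0.973, 0.232, 0.003], [-0.006, -0.012, -1.0]]
wrist_force: [1.1, 0.4, 0.4]
gripper_width: 0.595
gripper_force: 0.0
```

```bash
python3 - <<'E'
from h import *
print(cur())
for j in jars(cap('top')): print(j)
plan((.52,-.14,.17,-73),)
E
```

```text
[np.float64(0.5046652657618734), np.float64(0.020988138406793717), np.float64(0.170018603019639), -103.39266703022295]
(0.6438, -0.2169, 0.0118, np.float64(0.043), [3, 149, 123], [365, 166])
(0.6152, -0.0825, 0.0169, np.float64(0.036), [62, 120, 99], [317, 175])
(0.5415, -0.319, 0.0167, np.float64(0.037), [15, 17, 135], [400, 203])
(0.3624, -0.2561, 0.0169, np.float64(0.036), [61, 109, 101], [378, 267])
(0.3417, -0.1933, 0.0166, np.float64(0.037), [61, 111, 102], [355, 274])
[15.23, -5.44, -0.31] spin -0.531 | rows>= 4
```

apply_moves(plan=[{"grip":0.6,"offset":[17,-6,0],"spin":-0.53},{"grip":0.6,"offset":[17,-6,0],"spin":-0.53},{"grip":0.6,"offset":[17,-6,0],"spin":-0.53},{"grip":0.6,"offset":[17,-6,0],"spin":-0.53},{"grip":0.6,"offset":[17,-6,0],"spin":-0.53}])

```text
time_s: 33.1
tcp_pos: [0.5186, -0.1631, 0.1619]
ee_rot: [[0.288, -0.958, -0.003], [-0.958, -0.288, -0.0], [-0.001, 0.003, -1.0]]
wrist_force: [0.2, -0.0, -0.2]
gripper_width: 0.598
gripper_force: 0.0
```

apply_moves(plan=[{"grip":0.6,"offset":[0,0,0],"spin":0},{"grip":0.6,"offset":[0,0,0],"spin":0}])

```text
time_s: 33.3
tcp_pos: [0.5188, -0.1586, 0.1629]
ee_rot: [[0.29, -0.957, -0.002], [-0.957, -0.29, 0.0], [-0.001, 0.002, -1.0]]
wrist_force: [0.3, -0.2, 0.0]
gripper_width: 0.601
gripper_force: 0.0
```

```bash
python3 - <<'E'
from h import *
print(cur())
J=jars(cap('wrist'))
for j in J: print(j)
x,y=min(J,key=lambda j:hypot(j[0]-.538,j[1]+.318))[:2]
plan((x,y,.11,-73),(x,y,.012,-73))
E
```

```text
[np.float64(0.5188466964168783), np.float64(-0.15860554245708858), np.float64(0.16291765788577647), -73.12924433432133]
(0.5383, -0.3179, 0.0172, np.float64(0.035), [13, 29, 155], [348, 32])
(0.641, -0.2166, 0.0123, np.float64(0.042), [2, 156, 98], [219, 106])
(0.3593, -0.2553, 0.017, np.float64(0.035), [64, 157, 102], [489, 151])
(0.4675, -0.1205, 0.0111, np.float64(0.048), [15, 11, 71], [353, 226])
(0.3391, -0.1924, 0.017, np.float64(0.035), [64, 157, 102], [481, 211])
(0.6129, -0.0825, 0.017, np.float64(0.035), [61, 125, 91], [223, 228])
(0.4914, -0.0257, 0.0166, np.float64(0.044), [21, 181, 85], [309, 299])
[15.83, 2.81, 5.33] spin -0.001 | rows>= 4
[0.0, -0.0, 9.8] spin -0.0 | rows>= 2
```

apply_moves(plan=[{"grip":0.6,"offset":[15.8,2.8,5.3],"spin":0},{"grip":0.6,"offset":[15.8,2.8,5.3],"spin":0},{"grip":0.6,"offset":[15.8,2.8,5.3],"spin":0},{"grip":0.6,"offset":[15.8,2.8,5.3],"spin":0},{"grip":0.6,"offset":[15.8,2.8,5.3],"spin":0}])

```text
time_s: 33.85
tcp_pos: [0.5382, -0.3191, 0.1091]
ee_rot: [[0.289, -0.957, -0.003], [-0.957, -0.289, 0.001], [-0.002, 0.002, -1.0]]
wrist_force: [-1.0, 0.3, -0.3]
gripper_width: 0.603
gripper_force: 0.0
```

```bash
python3 - <<'E'
from h import *
print(cur());plan((.5385,-.318,.013,-73))
E
```

```text
[np.float64(0.538152938103048), np.float64(-0.31908901933710154), np.float64(0.10905354252253781), -73.20933669985767]
[-0.09, -0.06, 9.61] spin -0.004 | rows>= 2
```

apply_moves(plan=[{"grip":0.6,"offset":[0,0,4],"spin":0},{"grip":0.6,"offset":[0,0,8],"spin":0},{"grip":0.6,"offset":[0,0,9.6],"spin":0},{"grip":0.6,"offset":[0,0,9.6],"spin":0},{"grip":0.6,"offset":[0,0,9.6],"spin":0}])

```text
time_s: 34.35
tcp_pos: [0.5399, -0.3173, 0.0162]
ee_rot: [[0.293, -0.956, 0.001], [-0.956, -0.293, -0.001], [0.001, -0.001, -1.0]]
wrist_force: [0.2, -0.7, -0.1]
gripper_width: 0.6
gripper_force: 0.0
```

apply_moves(plan=[{"grip":0.0,"offset":[0,0,0],"spin":0},{"grip":0.0,"offset":[0,0,0],"spin":0},{"grip":0.0,"offset":[0,0,0],"spin":0},{"grip":0.0,"offset":[0,0,0],"spin":0},{"grip":0.0,"offset":[0,0,0],"spin":0}])

```text
time_s: 34.85
tcp_pos: [0.5392, -0.3186, 0.0161]
ee_rot: [[0.291, -0.957, 0.001], [-0.957, -0.291, -0.001], [0.001, -0.001, -1.0]]
wrist_force: [-0.7, 1.8, 5.8]
gripper_width: 0.374
gripper_force: 30.0
```

apply_moves(plan=[{"grip":0.0,"offset":[0,0,-4],"spin":0},{"grip":0.0,"offset":[0,0,-8],"spin":0},{"grip":0.0,"offset":[0,0,-9.5],"spin":0},{"grip":0.0,"offset":[0,0,-9.5],"spin":0}])

```text
time_s: 35.25
tcp_pos: [0.5403, -0.3192, 0.1128]
ee_rot: [[0.291, -0.957, 0.006], [-0.957, -0.291, -0.002], [0.004, -0.005, -1.0]]
wrist_force: [-0.4, -0.6, -0.8]
gripper_width: 0.376
gripper_force: 30.0
```

```bash
python3 - <<'E'
from h import *
s=r.sense();print(cur(),s['gripper_width'],s['gripper_force'])
plan((.50,-.15,.11,-103.4),(.4801,-.0674,.11,-103.4))
E
```

```text
[np.float64(0.5402620564772861), np.float64(-0.3192019691845796), np.float64(0.11284416863409572), -73.1000884319856] 0.3760441111577677 29.999743402004242
[-17.36, -1.07, 0.28] spin 0.529 | rows>= 4
[-7.57, 3.85, -0.0] spin -0.0 | rows>= 2
```

apply_moves(plan=[{"grip":0.0,"offset":[-4,-0.3,0],"spin":0.13},{"grip":0.0,"offset":[-8.5,-0.5,0],"spin":0.26},{"grip":0.0,"offset":[-13,-0.8,0],"spin":0.4},{"grip":0.0,"offset":[-17.4,-1,0],"spin":0.53},{"grip":0.0,"offset":[-17.4,-1,0],"spin":0.53}])

```text
time_s: 35.75
tcp_pos: [0.4946, -0.1454, 0.1081]
ee_rot: [[-0.231, -0.973, -0.005], [-0.973, 0.231, 0.001], [-0.0, 0.005, -1.0]]
wrist_force: [0.1, -1.1, -1.5]
gripper_width: 0.374
gripper_force: 30.0
```

apply_moves(plan=[{"grip":0.0,"offset":[-3.8,1.9,0],"spin":0},{"grip":0.0,"offset":[-7.6,3.85,0],"spin":0},{"grip":0.0,"offset":[-7.6,3.85,0],"spin":0},{"grip":0.0,"offset":[-7.6,3.85,2],"spin":0},{"grip":0.0,"offset":[-7.6,3.85,2],"spin":0}])

```text
time_s: 36.25
tcp_pos: [0.4753, -0.0667, 0.087]
ee_rot: [[-0.233, -0.972, -0.007], [-0.972, 0.233, -0.001], [0.002, 0.007, -1.0]]
wrist_force: [-0.6, 0.0, -0.6]
gripper_width: 0.373
gripper_force: 30.0
```

```bash
python3 - <<'E'
from h import *
print(cur());plan((.4801,-.0674,.055,-103.4))
E
```

```text
[np.float64(0.4753465417140851), np.float64(-0.06665132296025547), np.float64(0.08702659938675701), -103.49204480979715]
[-0.04, -0.48, 3.2] spin -0.002 | rows>= 1
```

apply_moves(plan=[{"grip":0.0,"offset":[0,-0.3,2],"spin":0},{"grip":0.0,"offset":[0,-0.3,3.2],"spin":0},{"grip":0.0,"offset":[0,-0.3,3.2],"spin":0},{"grip":0.0,"offset":[0,-0.3,3.2],"spin":0},{"grip":0.0,"offset":[0,-0.3,3.2],"spin":0}])

```text
time_s: 36.75
tcp_pos: [0.4814, -0.0672, 0.0586]
ee_rot: [[-0.233, -0.972, 0.001], [-0.972, 0.233, 0.0], [-0.0, -0.001, -1.0]]
wrist_force: [0.3, -1.2, -0.4]
gripper_width: 0.373
gripper_force: 30.0
```

```bash
python3 - <<'E'
from h import *
print(cur());plan((.4801,-.0674,.026,-103.4))
E
```

```text
[np.float64(0.48141633836519526), np.float64(-0.0672005829700532), np.float64(0.05858179427728098), -103.48231265729018]
[0.05, 0.12, 3.26] spin -0.001 | rows>= 1
```

apply_moves(plan=[{"grip":0.0,"offset":[0,0.12,0.8],"spin":0},{"grip":0.0,"offset":[0,0.12,1.6],"spin":0},{"grip":0.0,"offset":[0,0.12,2.4],"spin":0},{"grip":0.0,"offset":[0,0.12,3.1],"spin":0},{"grip":0.0,"offset":[0,0.12,3.2],"spin":0}])

```text
time_s: 37.25
tcp_pos: [0.479, -0.0667, 0.0254]
ee_rot: [[-0.232, -0.973, -0.002], [-0.973, 0.232, -0.001], [0.001, 0.002, -1.0]]
wrist_force: [-2.2, 1.7, 7.5]
gripper_width: 0.374
gripper_force: 30.0
```

apply_moves(plan=[{"grip":0.0,"offset":[0,0,0],"spin":0}])

```text
time_s: 37.35
tcp_pos: [0.479, -0.0667, 0.0255]
ee_rot: [[-0.233, -0.973, -0.002], [-0.973, 0.233, -0.0], [0.001, 0.002, -1.0]]
wrist_force: [-1.2, 1.2, 0.6]
gripper_width: 0.374
gripper_force: 30.0
```

```bash
python3 - <<'E'
from h import *
print(cur(),r.sense()['wrist_force'])
E
```

```text
[np.float64(0.4790319065838056), np.float64(-0.06665325990149211), np.float64(0.025515602492897867), -103.45386447955126] [-1.24334336  1.1518996   0.56357321]
```

apply_moves(plan=[{"grip":0.52,"offset":[0,0,0],"spin":0},{"grip":0.52,"offset":[0,0,0],"spin":0},{"grip":0.52,"offset":[0,0,0],"spin":0},{"grip":0.52,"offset":[0,0,0],"spin":0},{"grip":0.52,"offset":[0,0,-2],"spin":0}])

```text
time_s: 37.85
tcp_pos: [0.4776, -0.0669, 0.0441]
ee_rot: [[-0.234, -0.972, -0.006], [-0.972, 0.234, -0.001], [0.002, 0.005, -1.0]]
wrist_force: [-0.6, 0.1, 0.6]
gripper_width: 0.516
gripper_force: 0.0
```

apply_moves(plan=[{"grip":0.52,"offset":[0,0,-4],"spin":0},{"grip":0.52,"offset":[0,0,-8],"spin":0},{"grip":0.45,"offset":[0,0,-12],"spin":0},{"grip":0.45,"offset":[0,0,-16],"spin":0},{"grip":0.45,"offset":[0,0,-18],"spin":0}])

```text
time_s: 38.35
tcp_pos: [0.4812, -0.0667, 0.2301]
ee_rot: [[-0.232, -0.973, 0.007], [-0.973, 0.232, 0.0], [-0.002, -0.007, -1.0]]
wrist_force: [0.5, -0.4, -0.2]
gripper_width: 0.452
gripper_force: 0.0
```

apply_moves(plan=[{"grip":0.45,"offset":[-20.5,0,0],"spin":0},{"grip":0.45,"offset":[-20.5,0,0],"spin":0},{"grip":0.45,"offset":[-20.5,0,0],"spin":0},{"grip":0.45,"offset":[-20.5,0,0],"spin":0},{"grip":0.45,"offset":[-20.5,0,0],"spin":0}])

```text
time_s: 38.85
tcp_pos: [0.5285, 0.1372, 0.2254]
ee_rot: [[-0.228, -0.974, 0.001], [-0.974, 0.228, 0.001], [-0.001, -0.001, -1.0]]
wrist_force: [0.1, -0.2, -0.4]
gripper_width: 0.451
gripper_force: 0.0
```

apply_moves(plan=[{"grip":0.45,"offset":[0,0,0],"spin":0},{"grip":0.45,"offset":[0,0,0],"spin":0}])

```text
time_s: 39.05
tcp_pos: [0.527, 0.1321, 0.2257]
ee_rot: [[-0.233, -0.972, -0.001], [-0.972, 0.233, -0.0], [0.001, 0.001, -1.0]]
wrist_force: [-0.1, 0.2, 0.2]
gripper_width: 0.448
gripper_force: 0.0
```

```bash
python3 - <<'E'
from h import *
print(cur())
c=cap('wrist','w8.png')
for j in jars(c): print(j)
W=hgt(c); z=W[...,2]; ok=c['depth']>0
P=np.array([[.4801,-.0674],[.4906,-.0236],[.501,.0203],[.5115,.0648],[.522,.110]])
for k,p in enumerate(P):
    q=W[ok&(z>.038)&(z<.06)&(np.hypot(*(W[...,:2]-p).transpose(2,0,1))<.021)]
    if len(q)>5:
        (x,y),rd=cv2.minEnclosingCircle(q[:,:2].astype(np.float32)); print(k,len(q),round(x-p[0],4),round(y-p[1],4),round(rd,4),np.percentile(q[:,2],[10,50,90]).round(4))
t=cap('top')
for j in jars(t): print('top',j)
E
```

```text
[np.float64(0.5269624620417884), np.float64(0.13205794387035882), np.float64(0.22573702637141924), -103.48336076319704]
(0.4794, -0.0647, 0.0168, np.float64(0.045), [13, 29, 158], [319, 10])
(0.6133, -0.0816, 0.0173, np.float64(0.035), [60, 110, 104], [202, 21])
0 527 -0.0005 0.003 0.0167 [0.043  0.0449 0.046 ]
1 781 -0.0 0.0011 0.0171 [0.0437 0.0449 0.046 ]
2 697 -0.0036 -0.0015 0.0169 [0.0439 0.045  0.0461]
3 616 0.0003 0.0014 0.0168 [0.0441 0.045  0.0459]
4 566 0.0001 0.0004 0.017 [0.0439 0.0451 0.046 ]
top (0.645, -0.2173, 0.012, np.float64(0.043), [2, 148, 123], [365, 166])
top (0.6156, -0.0824, 0.0171, np.float64(0.037), [62, 116, 100], [317, 175])
top (0.4109, -0.0909, 0.0112, np.float64(0.04), [20, 132, 120], [320, 249])
top (0.3617, -0.2562, 0.017, np.float64(0.037), [61, 109, 101], [378, 267])
top (0.342, -0.1928, 0.0168, np.float64(0.037), [61, 109, 101], [355, 274])
```

View pics/w8.png

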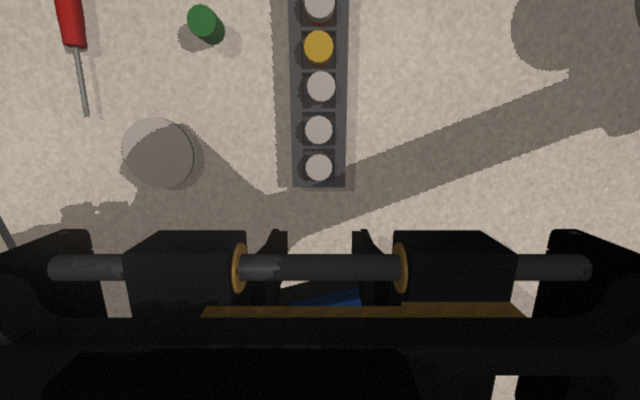

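All five jars sit in their pockets, caps level at 0.045: (319,8), yellow (319,46), (321,87), (319,130) and (319,167). Next I fetch the cover.

```bash
python3 - <<'E'
from h import *
plan((.505,.25,.2,-142),(.4873,.348,.17,-179.9),(.4873,.348,.0265,-179.9))
E
```

```text
[-11.01, 4.92, 2.61] spin 0.671 | rows>= 5
[-4.64, 8.81, 3.0] spin 0.661 | rows>= 5
[-0.0, 0.0, 14.35] spin -0.0 | rows>= 3
```

apply_moves(plan=[{"grip":0.45,"offset":[-11,4.9,2.6],"spin":0.671},{"grip":0.45,"offset":[-11,4.9,2.6],"spin":0.671},{"grip":0.45,"offset":[-11,4.9,2.6],"spin":0.671},{"grip":0.45,"offset":[-11,4.9,2.6],"spin":0.671},{"grip":0.45,"offset":[-11,4.9,2.6],"spin":0.671}])

```text
time_s: 39.65
tcp_pos: [0.5051, 0.2507, 0.1998]
ee_rot: [[-0.79, -0.613, -0.0], [-0.613, 0.79, -0.0], [0.001, -0.0, -1.0]]
wrist_force: [0.1, -0.1, 0.5]
gripper_width: 0.452
gripper_force: 0.0
```

apply_moves(plan=[{"grip":0.45,"offset":[-4.6,8.8,3],"spin":0.66},{"grip":0.45,"offset":[-4.6,8.8,3],"spin":0.66},{"grip":0.45,"offset":[-4.6,8.8,3],"spin":0.66},{"grip":0.45,"offset":[-4.6,8.8,3],"spin":0.66},{"grip":0.45,"offset":[-4.6,8.8,3],"spin":0.66}])

```text
time_s: 40.15
tcp_pos: [0.4875, 0.3479, 0.1699]
ee_rot: [[-1.0, 0.0, -0.0], [0.0, 1.0, -0.0], [0.0, -0.0, -1.0]]
wrist_force: [-0.3, -0.4, 0.8]
gripper_width: 0.456
gripper_force: 0.0
```

apply_moves(plan=[{"grip":0.45,"offset":[0,0,3],"spin":0},{"grip":0.45,"offset":[0,0,6],"spin":0},{"grip":0.45,"offset":[0,0,6],"spin":0},{"grip":0.45,"offset":[0,0,6],"spin":0},{"grip":0.45,"offset":[0,0,6],"spin":0}])

```text
time_s: 40.65
tcp_pos: [0.4885, 0.3491, 0.112]
ee_rot: [[-1.0, -0.004, 0.003], [-0.004, 1.0, 0.002], [-0.003, 0.002, -1.0]]
wrist_force: [-0.0, -0.2, 0.8]
gripper_width: 0.45
gripper_force: 0.0
```

```bash
python3 - <<'E'
from h import *
print(cur()); plan((.4873,.348,.0265,-179.9))
E
```

```text
[np.float64(0.48854038885117285), np.float64(0.3491186234325867), np.float64(0.11198803831662675), -179.74573603198763]
[0.12, -0.11, 8.55] spin 0.003 | rows>= 2
```

apply_moves(plan=[{"grip":0.45,"offset":[0,0,4],"spin":0},{"grip":0.45,"offset":[0,0,7.5],"spin":0},{"grip":0.45,"offset":[0,0,8.5],"spin":0},{"grip":0.45,"offset":[0,0,8.5],"spin":0},{"grip":0.45,"offset":[0,0,8.5],"spin":0}])

```text
time_s: 41.15
tcp_pos: [0.4886, 0.35, 0.027]
ee_rot: [[-1.0, -0.005, 0.003], [-0.005, 1.0, 0.002], [-0.003, 0.002, -1.0]]
wrist_force: [-0.2, 0.3, -0.6]
gripper_width: 0.448
gripper_force: 0.0
```

```bash
python3 - <<'E'
from h import *
print(cur(),r.sense()['wrist_force']); plan((.4873,.348,.0265,-179.9))
E
```

```text
[np.float64(0.4886168983446262), np.float64(0.34999311732097765), np.float64(0.027036198085046974), -179.68586067738275] [-0.19691331  0.34620438 -0.5557825 ]
[0.13, -0.2, 0.05] spin 0.004 | rows>= 1
```

apply_moves(plan=[{"grip":0.45,"offset":[0.13,-0.15,0.05],"spin":0},{"grip":0.45,"offset":[0.13,-0.15,0.05],"spin":0},{"grip":0.0,"offset":[0.13,-0.15,0.05],"spin":0},{"grip":0.0,"offset":[0.13,-0.15,0.05],"spin":0},{"grip":0.0,"offset":[0.13,-0.15,0.05],"spin":0}])

```text
time_s: 41.65
tcp_pos: [0.4861, 0.3474, 0.0247]
ee_rot: [[-1.0, -0.005, 0.0], [-0.005, 1.0, 0.0], [-0.0, 0.0, -1.0]]
wrist_force: [-0.5, -0.6, -0.5]
gripper_width: 0.26
gripper_force: 0.0
```

apply_moves(plan=[{"grip":0.0,"offset":[0,0,0],"spin":0},{"grip":0.0,"offset":[0,0,0],"spin":0},{"grip":0.0,"offset":[0,0,0],"spin":0}])

```text
time_s: 41.95
tcp_pos: [0.4861, 0.3474, 0.0245]
ee_rot: [[-1.0, -0.005, 0.0], [-0.005, 1.0, 0.0], [-0.0, 0.0, -1.0]]
wrist_force: [0.5, 0.0, -0.4]
gripper_width: 0.132
gripper_force: 30.0
```

```bash
python3 - <<'E'
from h import *
s=r.sense(); p=cur(); print(p,s['gripper_width'],s['gripper_force'],s['wrist_force'])
p[2]+=.13
plan((.50,.19,.165,-142),(.4983,.0098,.165,-103.4),start=p)
E
```

```text
[np.float64(0.48606509463145087), np.float64(0.34742868867057075), np.float64(0.024456348187353497), -179.7202885945786] 0.1321289699255359 29.998498437926173 [ 0.51175338  0.0307532  -0.3981361 ]
[-1.32, -15.75, -1.05] spin -0.658 | rows>= 5
[11.23, -14.1, -0.0] spin -0.674 | rows>= 5
```

apply_moves(plan=[{"grip":0.0,"offset":[0,0,-2],"spin":0},{"grip":0.0,"offset":[0,0,-5],"spin":0},{"grip":0.0,"offset":[0,0,-9],"spin":0},{"grip":0.0,"offset":[0,0,-12.5],"spin":0},{"grip":0.0,"offset":[0,0,-14],"spin":0}])

```text
time_s: 42.45
tcp_pos: [0.487, 0.3482, 0.168]
ee_rot: [[-1.0, -0.005, 0.004], [-0.005, 1.0, 0.004], [-0.004, 0.004, -1.0]]
wrist_force: [0.4, 0.5, -1.5]
gripper_width: 0.133
gripper_force: 30.0
```

apply_moves(plan=[{"grip":0.0,"offset":[-0.3,-3.1,0],"spin":-0.13},{"grip":0.0,"offset":[-0.5,-6.3,0],"spin":-0.26},{"grip":0.0,"offset":[-0.8,-9.4,0],"spin":-0.39},{"grip":0.0,"offset":[-1,-12.6,0],"spin":-0.52},{"grip":0.0,"offset":[-1.3,-15.7,0],"spin":-0.658}])

```text
time_s: 42.95
tcp_pos: [0.4988, 0.1887, 0.1637]
ee_rot: [[-0.785, -0.62, -0.002], [-0.62, 0.785, -0.001], [0.002, 0.001, -1.0]]
wrist_force: [1.2, -0.4, -3.1]
gripper_width: 0.134
gripper_force: 30.0
```

apply_moves(plan=[{"grip":0.0,"offset":[2.2,-2.8,0],"spin":-0.14},{"grip":0.0,"offset":[4.5,-5.6,0],"spin":-0.28},{"grip":0.0,"offset":[6.7,-8.5,0],"spin":-0.42},{"grip":0.0,"offset":[9,-11.3,0],"spin":-0.56},{"grip":0.0,"offset":[11.2,-14.1,0],"spin":-0.674}])

```text
time_s: 43.45
tcp_pos: [0.4971, 0.0087, 0.1638]
ee_rot: [[-0.227, -0.974, -0.002], [-0.974, 0.227, -0.0], [0.0, 0.002, -1.0]]
wrist_force: [0.5, -0.6, -1.7]
gripper_width: 0.128
gripper_force: 30.0
```

apply_moves(plan=[{"grip":0.0,"offset":[0,0,0],"spin":0},{"grip":0.0,"offset":[0,0,0],"spin":0},{"grip":0.0,"offset":[0,0,0],"spin":0}])

```text
time_s: 43.75
tcp_pos: [0.4981, 0.0107, 0.1642]
ee_rot: [[-0.232, -0.973, -0.0], [-0.973, 0.232, 0.0], [-0.0, 0.0, -1.0]]
wrist_force: [-0.5, 0.3, -1.8]
gripper_width: 0.137
gripper_force: 30.0
```

```bash
python3 - <<'E'
from h import *
s=r.sense(); print(cur(),s['gripper_width'],s['gripper_force'],s['wrist_force'])
c=cap('wrist'); 
plan((.498,.0086,.105,-103.4),(.498,.0086,.0515,-103.4))
E
```

```text
[np.float64(0.49807360219302727), np.float64(0.010724774654549553), np.float64(0.16417495052112283), -103.41982123188086] 0.13699758380945914 29.9982650578022 [-0.50446671  0.29429692 -1.77862389]
[0.24, -0.04, 5.92] spin 0.0 | rows>= 2
[-0.0, 0.0, 5.35] spin -0.0 | rows>= 2
```

apply_moves(plan=[{"grip":0.0,"offset":[0.2,0,2.5],"spin":0},{"grip":0.0,"offset":[0.2,0,5],"spin":0},{"grip":0.0,"offset":[0.2,0,5.9],"spin":0},{"grip":0.0,"offset":[0.2,0,5.9],"spin":0},{"grip":0.0,"offset":[0.2,0,5.9],"spin":0}])

```text
time_s: 44.3
tcp_pos: [0.4987, 0.0089, 0.1062]
ee_rot: [[-0.231, -0.973, 0.001], [-0.973, 0.231, -0.0], [-0.0, -0.001, -1.0]]
wrist_force: [0.3, 0.2, -1.4]
gripper_width: 0.128
gripper_force: 30.0
```

```bash
python3 - <<'E'
from h import *
print(cur()); plan((.498,.0086,.0515,-103.4))
c=cap('wrist')
cv2.imwrite('pics/w9.png',cv2.resize(c['img'][100:300,200:440],None,fx=3,fy=3))
yd=np.array([.2317,.9728]); o=np.array([.501,.0203])
for a,z in ((-.145,.049),(-.145,.0875),(-.194,.0875),(-.196,.03)): print(a,z,((pr(c,[*(o+a*yd),z])-[200,100])*3).round())
E
```

```text
[np.float64(0.49866401854747266), np.float64(0.008929510643027742), np.float64(0.10622709068942898), -103.33474088632919]
[0.05, 0.06, 5.47] spin 0.001 | rows>= 2
-0.145 0.049 [ 359. -185.]
-0.145 0.0875 [ 359. -244.]
-0.194 0.0875 [ 360. -544.]
-0.196 0.03 [ 360. -390.]
```

View pics/w9.png

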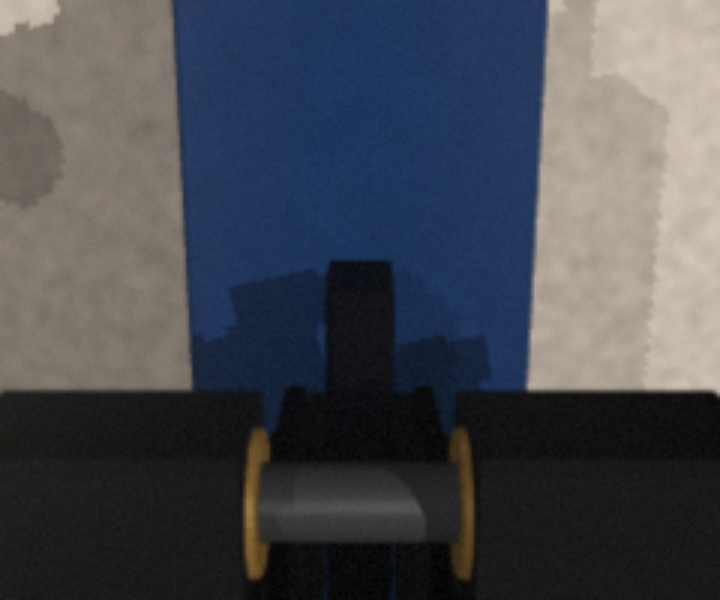

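apply_moves(plan=[{"grip":0.0,"offset":[0,0,1],"spin":0},{"grip":0.0,"offset":[0,0,2],"spin":0},{"grip":0.0,"offset":[0,0,2.7],"spin":0},{"grip":0.0,"offset":[0,0,2.7],"spin":0},{"grip":0.0,"offset":[0,0,2.7],"spin":0}])

```text
time_s: 44.85
tcp_pos: [0.4977, 0.0082, 0.0782]
ee_rot: [[-0.232, -0.973, -0.001], [-0.973, 0.232, -0.0], [0.001, 0.0, -1.0]]
wrist_force: [-0.2, 0.3, -2.6]
gripper_width: 0.135
gripper_force: 30.0
```

```bash
python3 - <<'E'
from h import *
print(cur(),r.sense()['wrist_force']); plan((.498,.0086,.0515,-103.4))
E
```

```text
[np.float64(0.49771845185540886), np.float64(0.00820908773369068), np.float64(0.07815751716017845), -103.40302025693684] [-0.24327456  0.29366082 -2.55161315]
[-0.04, -0.02, 2.67] spin -0.0 | rows>= 1
```

apply_moves(plan=[{"grip":0.0,"offset":[0,0,0.4],"spin":0},{"grip":0.0,"offset":[0,0,0.8],"spin":0},{"grip":0.0,"offset":[0,0,1.2],"spin":0},{"grip":0.0,"offset":[0,0,1.5],"spin":0},{"grip":0.0,"offset":[0,0,1.5],"spin":0}])

```text
time_s: 45.35
tcp_pos: [0.4973, 0.0082, 0.0629]
ee_rot: [[-0.232, -0.973, -0.001], [-0.973, 0.232, -0.0], [0.001, 0.001, -1.0]]
wrist_force: [-0.7, -0.3, -1.9]
gripper_width: 0.134
gripper_force: 30.0
```

apply_moves(plan=[{"grip":0.0,"offset":[0,0,0.3],"spin":0},{"grip":0.0,"offset":[0,0,0.6],"spin":0},{"grip":0.0,"offset":[0,0,0.9],"spin":0},{"grip":0.0,"offset":[0,0,1],"spin":0},{"grip":0.0,"offset":[0,0,1],"spin":0}])

```text
time_s: 45.85
tcp_pos: [0.4976, 0.0083, 0.0532]
ee_rot: [[-0.232, -0.973, -0.001], [-0.973, 0.232, -0.0], [0.0, 0.0, -1.0]]
wrist_force: [-0.1, 0.2, -1.7]
gripper_width: 0.133
gripper_force: 30.0
```

```bash
python3 - <<'E'
from h import *
print(cur(),r.sense()['wrist_force']); plan((.498,.0086,.0515,-103.4))
E
```

```text
[np.float64(0.49760174949610464), np.float64(0.008262455362186203), np.float64(0.053215769501730695), -103.40537429115625] [-0.08991756  0.24389625 -1.69899647]
[-0.04, -0.03, 0.17] spin -0.0 | rows>= 1
```

apply_moves(plan=[{"grip":0.0,"offset":[0,0,0.1],"spin":0},{"grip":0.0,"offset":[0,0,0.2],"spin":0},{"grip":0.0,"offset":[0,0,0.2],"spin":0}])

```text
time_s: 46.15
tcp_pos: [0.4978, 0.0083, 0.0515]
ee_rot: [[-0.232, -0.973, 0.0], [-0.973, 0.232, 0.0], [-0.0, -0.0, -1.0]]
wrist_force: [-0.2, -0.1, -2.1]
gripper_width: 0.134
gripper_force: 30.0
```

apply_moves(plan=[{"grip":0.4,"offset":[0,0,0],"spin":0},{"grip":0.4,"offset":[0,0,0],"spin":0},{"grip":0.4,"offset":[0,0,0],"spin":0},{"grip":0.4,"offset":[0,0,0],"spin":0},{"grip":0.4,"offset":[0,0,-2],"spin":0}])

```text
time_s: 46.65
tcp_pos: [0.4958, 0.0078, 0.0696]
ee_rot: [[-0.233, -0.973, -0.006], [-0.973, 0.233, -0.001], [0.003, 0.005, -1.0]]
wrist_force: [0.1, -1.1, 0.5]
gripper_width: 0.391
gripper_force: 0.0
```

apply_moves(plan=[{"grip":0.4,"offset":[0,0,-3],"spin":0},{"grip":0.4,"offset":[0,0,-7],"spin":0},{"grip":0.4,"offset":[0,0,-11],"spin":0},{"grip":0.4,"offset":[-3,0,-14],"spin":0},{"grip":0.4,"offset":[-7,0,-14],"spin":0}])

```text
time_s: 47.15
tcp_pos: [0.5167, 0.0769, 0.2172]
ee_rot: [[-0.234, -0.972, 0.011], [-0.972, 0.234, 0.003], [-0.006, -0.01, -1.0]]
wrist_force: [0.8, 0.6, -0.1]
gripper_width: 0.401
gripper_force: 0.0
```

apply_moves(plan=[{"grip":0.4,"offset":[-4,0,0],"spin":0},{"grip":0.4,"offset":[-4,0,0],"spin":0},{"grip":0.4,"offset":[-4,0,0],"spin":0}])

```text
time_s: 47.45
tcp_pos: [0.523, 0.116, 0.2111]
ee_rot: [[-0.23, -0.973, -0.001], [-0.973, 0.23, -0.0], [0.001, 0.001, -1.0]]
wrist_force: [-0.4, 0.4, 0.8]
gripper_width: 0.398
gripper_force: 0.0
```

```bash
python3 - <<'E'
from h import *
print(cur())
c=cap('wrist'); W=hgt(c); z=W[...,2]; ok=c['depth']>0; hsv=cv2.cvtColor(c['img'],cv2.COLOR_BGR2HSV)
yd=np.array([.2317,.9728]); q=W[...,:2]-[.501,.0203]; al=q@yd; ac=q@[.9728,-.2317]
m=ok&(z>.079)&(z<.092)&(al>-.07)&(al<.05)&(abs(ac)<.03)
print('handle',m.sum(),[np.round(a,4) for a in cv2.minAreaRect(W[m][:,:2].astype(np.float32))],np.percentile(z[m],[10,50,90]))
b=(cv2.inRange(hsv,(100,90,20),(130,255,255))>0)&ok&(abs(ac)<.05)&(al<.1)&(z>.04)
A=np.c_[W[b][:,:2]-[.5,.02],np.ones(b.sum())]; s=abs(z[b]-.06)<.006; print('top plane tilt',np.linalg.lstsq(A[s],z[b][s],rcond=None)[0].round(4))
t=cap('top'); W=hgt(t); z=W[...,2]; hsv=cv2.cvtColor(t['img'],cv2.COLOR_BGR2HSV)
k=(cv2.inRange(hsv,(100,90,30),(130,255,255))>0)&(z>.052)&(z<.068); k[:,450:]=0
print('cover top',k.sum(),[np.round(a,4) for a in cv2.minAreaRect(W[k][:,:2].astype(np.float32))],np.median(z[k]))
cv2.imwrite('pics/t10.png',cv2.resize(t['img'][110:290,220:460],None,fx=3.3,fy=3.3,interpolation=cv2.INTER_CUBIC))
E
```

```text
[np.float64(0.5230006387684354), np.float64(0.1159589563885529), np.float64(0.21111695099576444), -103.32113059977046]
handle 951 [array([0.4971, 0.0096]), array([0.0729, 0.0112]), np.float64(76.5063)] [0.0837876  0.08490256 0.08593459]
top plane tilt [0.0003 0.0008 0.0591]
cover top 1640 [array([0.4994, 0.0106]), array([0.2145, 0.0664]), np.float64(76.497)] 0.06005191294061281
```

View pics/t10.png

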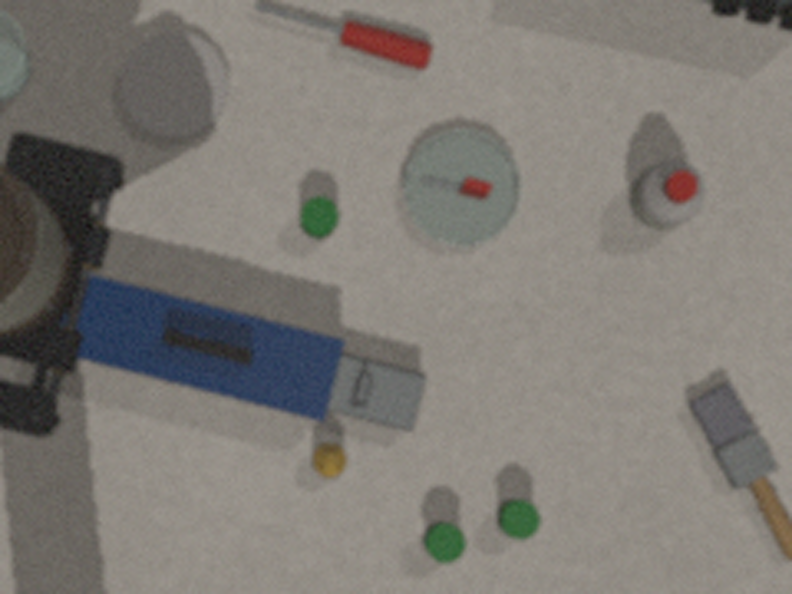

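The cover is home, level and at its original height (handle within 1.3 mm of where it started). The staple is through the slot at (363,385), and the pin is in the dish at (470,187). I hand in.

```bash
python3 -c "
from station import r
print(r.finish_job())"
```

```text
the job is handed in; nothing more can be done
None
```

The job is handed in, with no verdict returned: the pin is in the dish, all four white-capped jars are in pockets beside the untouched reference jar, and my last camera check showed the cover home over the staple.

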